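Take the hand mill apart for cleaning

ROBOT

A 6-joint arm with a two-finger parallel gripper is mounted at the origin on the work surface. World frame = base frame: x ahead of the robot, y to its left, z up, the work surface at z = 0. Lengths are in m, angles in rad, forces in N, time in s.
With the tool pointing down it reaches from about 0.3 to 0.875 m from the base axis. Payload 4.2 kg.
Tool frame: the origin (TCP) lies at the very end of the fingers, on their centre line; the grasp point (between the pads) lies 19 mm behind it; x points along the fingers, y is the direction in which the jaws open and shut, and the axes are right-handed (so a half turn about x gives the same grasp; the last joint's range is limited). The gripper opens to 85 mm and grips with 20 to 120 N. Pads are 22 mm wide; open, the fingers measure 114 mm over their backs; the gripper's body (76 mm by 85 mm) begins 54 mm behind the grasp point. The pads swing forward as they close: fully open they stand 13 mm farther back than shut.
Start: joints at [1.094, 0.32, 1.565, -0, 1.257, -0.02], TCP at [0.254, 0.516, 0.231] pointing down, gripper open.
Joint ranges: [-3.11, 3.11], [-0.84, 2.01], [0.21, 2.61], [-1.34, 4.49], [0.05, 2.63], [-2.56, 2.56]. Speed limits (rad/s): [2.57, 2.57, 3.14, 3.14, 3.14, 3.14].

INTERFACE

Orientations are given as a 3x3 rotation matrix whose columns are the frame's x, y, z axes.
In Python, from workcell import get_obs, snapshot, hand_in, boxes_of, place_of gives the robot as it stands.
- The arm moves only by the tool jog_arm, never from a script. Its argument "deltas" is text: rows parted by semicolons, each of 5 numbers parted by spaces: the shift along the tool's x, y, z in m, then the turn about the tool's x in degrees, then the finger opening in m, from 0 to 0.0854. A call has 1 to 20 rows; each row shifts and turns the commanded pose from where the row before left it, along the tool's axes as they then stand; what a row does not reach is not made up. A row lasts 1/8 s, in which the tool goes at most 62.5 mm and 10.7 degrees, less where a joint would pass 70% of its speed; a pose out of reach is approached as far as the arm can. A call is refused whole if a number of a shift passes 0.0625 or a number of a turn 10.7, either way. A call with a gripper value outside its range is refused whole. The fingers move at their own pace and stop on an object; the grip force is fixed at half the most. Time passes only in rows, so rows that do not move let the fingers close. It gives the time, the measured TCP pose, the force and the opening at its end, in the units of the state.
- get_obs(): the state, without advancing time (a new reading comes with each control period).
- snapshot(name): name is "side" or "top"; returns a dict with "pixels" (420x560x3 uint8, blue, green, red), "camera_matrix" (3x3 intrinsics, pixels), "extrinsics" (4x4, takes a point from world to camera coordinates). Camera axes: x right, y down, z forward; pixel columns grow to the right and rows downward; lengths in m; the calibration is good to about 2 mm. A picture is of the moment at which its call begins. There is no depth.
- hand_in(): hands the job in, once; it reports no verdict.
Trained networks look in the newest picture that a camera, given by its name, has taken for a name from the list of things; names that differ only in an ending like _2 or _b are one class to them, and where a whole thing is asked for, a point or a joint stands for the part that bears it (a point fixed in the world has none). Each returns a list of dicts, best first, with "p" (0 to 1); they miss things now and then, are a little off and sometimes report something else, mostly with a low value. They report only what shows in the picture. A call takes as long as a camera call.
- boxes_of(camera, label): "extent" ([left, top, right, bottom] in pixels, round what is visible of it).
- place_of(camera, label): "at" ([column, row] in pixels: a listed point, or the origin of a listed thing).
The state is a dict: "time_s": time; "joint_pos": joint angles; "joint_velocities": joint speeds; "tau": joint torques, N m; "ee_pos": TCP position; "eef_rot": TCP orientation; "contact_force": force on the tool from outside, world axes, zero at the start; "wrist_torque": the same for the moment, N m; "opening": finger opening in m.
Only numpy, scipy, OpenCV 4.12 (cv2) and the standard library are available. Lean on these libraries where they do the work, as an engineer would, in place of code of your own. Each camera call takes 0.05 s, during which the arm holds its last target.

TASK

Take the hand mill apart for cleaning, in the reverse order of its assembly: pull the crank off the spindle, unlock the hopper by turning it anticlockwise until it comes up against its stop and lift it off without forcing it, then lift out the runner stone with its spindle. Set each part down in the wooden tray as you take it off, none dropped and none on top of another: the crank lying, the hopper upright with its bridge on top, the stone flat with its spindle up. Leave the other things on the shelf where they are.

Things in the scene. Friction and masses are not known exactly. Their poses are not given: they have to be found in the camera images.
- mill: Upright hand mill of white plastic, held fast to the shelf by a black suction foot 136 mm across. Origin: centre of the foot's underside; z up is the mill's axis. Assembled from below on that axis: runner stone, hopper, crank. With the hopper off, lifting the stone past the round chamber (narrowest 87 mm, rim 115 mm above the shelf) takes 45 mm.
- crank: Steel crank, 0.2 kg. Origin: centre of the underside of its hub, a block 30 x 30 x 36 mm high; z up. Flat arm 18 mm wide, underside 12 mm above the origin, along +x to 134 mm; dark upright wooden grip at x = 120 mm, 28 mm thick, top at 78 mm. As assembled the hub's underside is 168 mm above the shelf, 5 mm above the hopper's bridge.
- hub (a point): Middle of the crank's hub, 18 mm above the crank's origin, axes as the crank's. A square blind hole in the hub, 18 mm deep, sits with 0.8 mm play all round on the spindle's square end, so the crank sags a few degrees; pull it straight up by 20 mm or more.
- hopper: Aluminium hopper, 0.3 kg: an open dish 120 mm across, a bridge over its mouth. Origin: centre of the underside of the skirt it stands on (84 mm across, 16 mm high); z up, x along the bridge; dish from 16 to 36 mm. As assembled the origin is 99 mm above the shelf. The spindle passes through it: once free, lift it 90 mm straight up. Hidden lugs on the skirt lock it under ledges in the mill.
- bridge (a point): Centre of the hopper's bridge, 53 mm above the hopper's origin, same axes: a flat-sided beam 34 mm wide (y), 114 mm long (x), 22 mm high. The spindle's end stands 23 mm above its top.
- lock (a point): Centre of the mill's rim, 115 mm above the shelf, where the hopper locks. To unlock, turn the hopper anticlockwise from above (+ about z) by 1.9 to 2.5 rad, varying; more than one grasp. It turns easily (under 0.3 N m) to a rigid stop, felt but not marked; there, and up to 0.15 rad short of it, it is free to lift; before, it lifts only 2 mm.
- runner: Runner stone with spindle, 0.32 kg. Origin: centre of the stone's underside; z up. Stone 76 mm across, 16 mm thick, collar 32 mm across up to 26 mm; steel spindle 16 mm round up to 90 mm, then a square end 12 x 12 mm up to 110 mm. As assembled the origin is 76 mm above the shelf; lies loose, 1.5 mm play.
- spindle (a point): Middle of the spindle's square end, 100 mm above the runner stone's origin; the square's sides are along x and y, which are also the crank's x and y.
- tray: Shallow wooden tray, fixed on the shelf, 300 mm (x) by 260 mm (y) outside, walls 6 mm thick. Origin: centre of its underside; floor 6 mm and rim 17 mm above the shelf.
- rice_box: Bystander: clear plastic rice container with a white latched lid, 128 x 178 x 162 mm. Origin: centre of the underside, so for all bystanders.
- creamer: Bystander: ceramic creamer with a loop handle, 74 mm wide, 85 mm high.
- timer: Bystander: round steel timer with a dial on top, 72 mm across, 46 mm high.
- spoon_rest: Bystander: dark wooden spoon rest, 130 x 90 x 16 mm.
- tumbler: Bystander: short glass tumbler, 72 mm across, 80 mm high.
- jar: Bystander: glass jar with a steel cap, 84 mm across, 130 mm high.
- tea_tin: Bystander: steel tea tin, 69 mm across, 107 mm high.
- brush: Bystander: wooden brush, 150 mm long, lying along its x axis.

How it is judged:
By the outcome, as a careful person would: the job done as asked, in the order asked, and still so for the second after the job is handed in, with the robot touching nothing.
It also fails if it takes over 72 s, if anything falls off the work surface, if the arm or the gripper's body presses on something with over 40 N, if the wrist force passes 120 N, or if a joint passes its speed limit or range.

## Working session

There is one attempt and no reset: what is moved stays moved. The work goes in short steps, Python scripts to look and compute and a tool call to move; the robot and the scene stay as the last step left them, time stands still between calls to the robot, and variables do not carry over. Pictures are saved under pics/ and viewed, and the job is handed in when it is done.

Besides the shell and the picture viewer there is one more tool, called in YAML: its name, and indented under it one key for each argument. jog_arm: Moves the arm, as the interface text tells. Its arguments: {"type":"object","properties":{"deltas":{"type":"string"}},"required":["deltas"]}

```bash
ls; mkdir -p pics; python3 - <<'E'
from workcell import *
import cv2,numpy as np
o=get_obs()
for k,v in o.items(): print(k,np.round(v,3).tolist())
for c in("side","top"):
    s=snapshot(c); cv2.imwrite(f"pics/{c}0.png",s["pixels"])
    print(c,np.round(s["camera_matrix"],2).tolist(),np.round(s["extrinsics"],4).tolist())
    for l in "mill crank hub hopper bridge lock runner spindle tray".split():
        print(l,[( [round(x) for x in b["extent"]],round(b["p"],2)) for b in boxes_of(c,l)[:2]],[( np.round(b["at"],1).tolist(),round(b["p"],2)) for b in place_of(c,l)[:2]])
E
```

```text
pics
time_s 0.0
joint_pos [1.094, 0.32, 1.566, 0.0, 1.257, -0.02]
joint_velocities [0.0, -0.002, -0.002, 0.0, 0.0, 0.001]
tau [0.001, -41.552, -23.417, 0.0, 0.008, 0.0]
ee_pos [0.253, 0.516, 0.23]
eef_rot [[-0.001, 0.441, 0.897], [-0.002, 0.897, -0.441], [-1.0, -0.002, -0.0]]
contact_force [-0.166, 0.035, -0.528]
wrist_torque [-0.023, 0.02, -0.015]
opening 0.085
side [[407.29, 0.0, 283.17], [0.0, 407.29, 208.99], [0.0, 0.0, 1.0]] [[0.8424, -0.5387, -0.0118, -0.4936], [-0.3703, -0.5628, -0.739, 0.3021], [0.3915, 0.6269, -0.6736, 1.1096], [0.0, 0.0, 0.0, 1.0]]
mill [([292, 273, 340, 312], 0.85)] [([317.5, 291.9], 0.66)]
crank [([311, 202, 343, 257], 0.58)] [([316.2, 251.9], 0.81)]
hub [([312, 203, 340, 256], 0.56)] [([317.8, 245.5], 0.62)]
hopper [([294, 244, 340, 283], 0.81)] [([314.7, 265.9], 0.87)]
bridge [([296, 246, 341, 284], 0.58)] [([318.3, 259.1], 0.94)]
lock [([291, 274, 340, 308], 0.58)] []
runner [([311, 263, 327, 268], 0.51)] [([317.6, 272.5], 0.61)]
spindle [([310, 261, 325, 270], 0.51), ([309, 185, 329, 197], 0.2)] []
tray [([176, 170, 289, 244], 0.84)] [([232.7, 205.2], 0.76)]
top [[387.21, 0.0, 271.48], [0.0, 387.21, 216.89], [0.0, 0.0, 1.0]] [[-0.0007, -1.0, -0.0058, -0.0006], [-0.9953, 0.0013, -0.0966, 0.5873], [0.0966, 0.0057, -0.9953, 1.4243], [0.0, 0.0, 0.0, 1.0]]
mill [([316, 216, 339, 247], 0.59), ([121, 211, 152, 231], 0.4)] [([334.7, 229.0], 0.5), ([212.7, 233.1], 0.5)]
crank [([317, 190, 350, 231], 0.54)] [([340.0, 227.4], 0.74)]
hub [([317, 186, 353, 232], 0.7), ([321, 208, 358, 242], 0.22)] [([342.7, 223.9], 0.76)]
hopper [([322, 210, 356, 243], 0.74)] [([338.1, 227.8], 0.78), ([140.1, 260.9], 0.19)]
bridge [([321, 208, 359, 248], 0.9)] [([341.6, 225.6], 0.79)]
lock [([318, 219, 337, 247], 0.47)] [([339.5, 229.1], 0.7)]
runner [] [([336.1, 223.9], 0.45)]
spindle [([378, 258, 417, 301], 0.18)] [([340.2, 226.7], 0.6)]
tray [] [([213.5, 235.9], 0.9)]
```

```bash
cat > h.py <<'E'
import numpy as np,cv2
from workcell import *
def P(s):return np.array(s["camera_matrix"])@np.array(s["extrinsics"])[:3]
def proj(s,p):
    q=P(s)@np.append(p,1);return q[:2]/q[2]
def onz(s,uv,z):
    M=P(s);A=np.c_[M[:,0],M[:,1],-np.array([uv[0],uv[1],1])]
    return np.linalg.solve(A,-(M[:,2]*z+M[:,3]))[:2]
def crop(s,box,f,name):
    x0,y0,x1,y1=box
    cv2.imwrite("pics/"+name,cv2.resize(s["pixels"][y0:y1,x0:x1],None,fx=f,fy=f,interpolation=cv2.INTER_CUBIC))
def tri(s1,a,s2,b):
    x=cv2.triangulatePoints(P(s1),P(s2),np.array(a,float).reshape(2,1),np.array(b,float).reshape(2,1));return (x[:3]/x[3]).ravel()
E
python3 - <<'E'
from h import *
t=snapshot("top");s=snapshot("side")
print("hub",tri(s,[317.8,245.5],t,[342.7,223.9]),"hubz",onz(t,[342.7,223.9],.186),onz(s,[317.8,245.5],.186))
print("bridge",onz(t,[341.6,225.6],.152),onz(s,[318.3,259.1],.152))
print("hopper",onz(t,[338.1,227.8],.099),onz(s,[314.7,265.9],.099))
print("crank",onz(t,[340,227.4],.168),onz(s,[316.2,251.9],.168))
print("mill",onz(t,[334.7,229],0),onz(s,[317.5,291.9],0), 'lock',onz(t,[339.5,229.1],.115))
print("tray",onz(t,[213.5,235.9],0),onz(s,[232.7,205.2],0))
crop(t,(300,150,400,250),6,"tz0.png");crop(s,(270,170,370,320),4,"sz0.png")
E
```

```text
hub [ 0.54545588 -0.23734294  0.18986259] hubz [ 0.54827234 -0.23945995] [ 0.54522263 -0.23363404]
bridge [ 0.54511887 -0.24166512] [ 0.53771023 -0.24871552]
hopper [ 0.54122536 -0.23840029] [ 0.54407399 -0.22757747]
crank [ 0.53784368 -0.23334614] [ 0.53889376 -0.23663951]
mill [ 0.5434423  -0.24186135] [ 0.54597802 -0.24543998] lock [ 0.53554808 -0.2405701 ]
tray [0.51761675 0.21999126] [0.51464549 0.22213821]
```

View pics/top0.png

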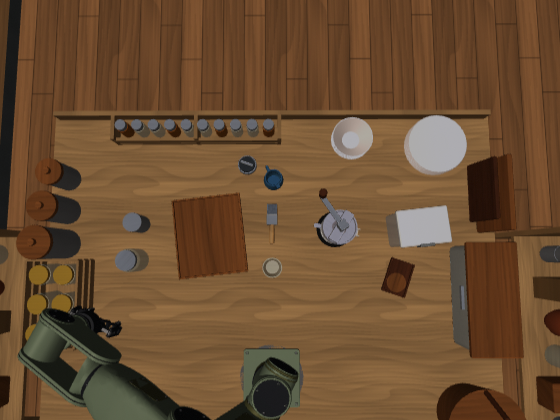

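View pics/side0.png

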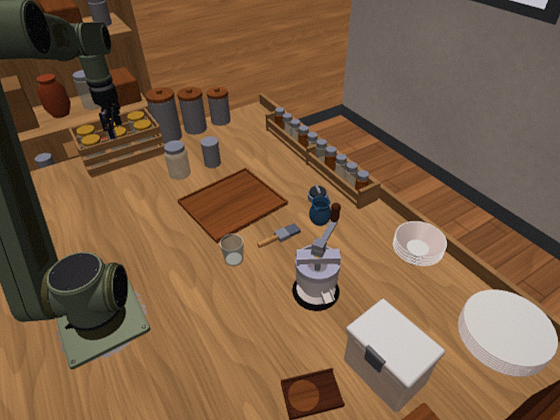

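View pics/tz0.png

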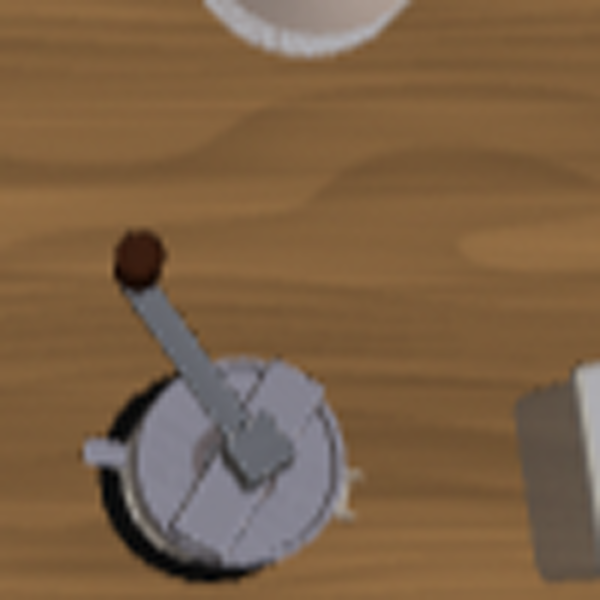

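View pics/sz0.png

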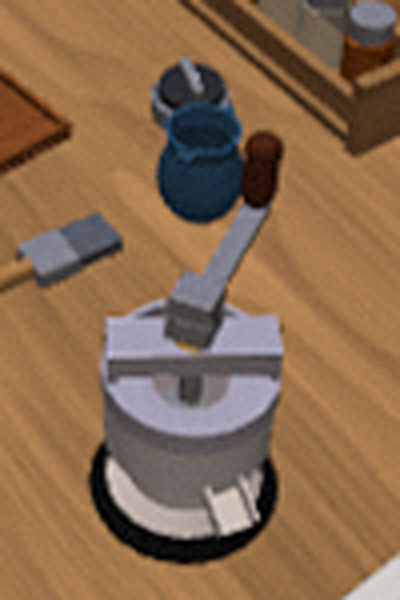

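```bash
python3 - <<'E'
from h import *
t=snapshot("top");s=snapshot("side")
print("hubtop",onz(t,[343.3,224.2],.204),onz(s,[319.2,243.2],.204))
print("dish",onz(t,[339.2,227],.135)); print("foot",onz(t,[334.5,228.7],0))
print("grip",onz(t,[300+138/6,150+258/6],.243),onz(s,[270+264/4,170+140/4],.243))
# tray corners
for c in([174,199.5],[239,194.5],[247,271],[180,278]): print('tr',onz(t,c,.017))
for n,l in(('top',t),('side',s)):
  for k in "rice_box creamer timer spoon_rest tumbler jar tea_tin brush".split():
    a=place_of(n,k)[:1]
    if a: print(n,k,np.round(onz(l,a[0]['at'],0),3),round(a[0]['p'],2))
crop(t,(160,180,260,290),6,"tray0.png")
E
```

```text
hubtop [ 0.54586603 -0.2381975 ] [ 0.54240313 -0.24210032]
dish [ 0.54152999 -0.23626012]
foot [ 0.5445882  -0.24111882]
grip [ 0.64339652 -0.16791779] [ 0.63838092 -0.18351236]
tr [0.65539405 0.369621  ]
tr [0.67420598 0.1224094 ]
tr [0.38568641 0.09040867]
tr [0.35993002 0.34023093]
top rice_box [ 0.543 -0.523] 0.91
top creamer [0.727 0.003] 0.53
top timer [0.779 0.101] 0.72
top spoon_rest [ 0.36  -0.472] 0.56
top tumbler [0.426 0.496] 0.63
top jar [0.432 0.497] 0.62
top tea_tin [0.555 0.495] 0.83
top brush [ 0.559 -0.002] 0.88
side rice_box [0.79 0.09] 0.72
side creamer [0.74  0.005] 0.87
side timer [0.789 0.085] 0.62
side spoon_rest [ 0.354 -0.474] 0.79
side tumbler [ 0.397 -0.011] 0.92
side jar [0.442 0.498] 0.74
side tea_tin [0.549 0.469] 0.88
side brush [0.572 0.002] 0.77
```

View pics/tray0.png

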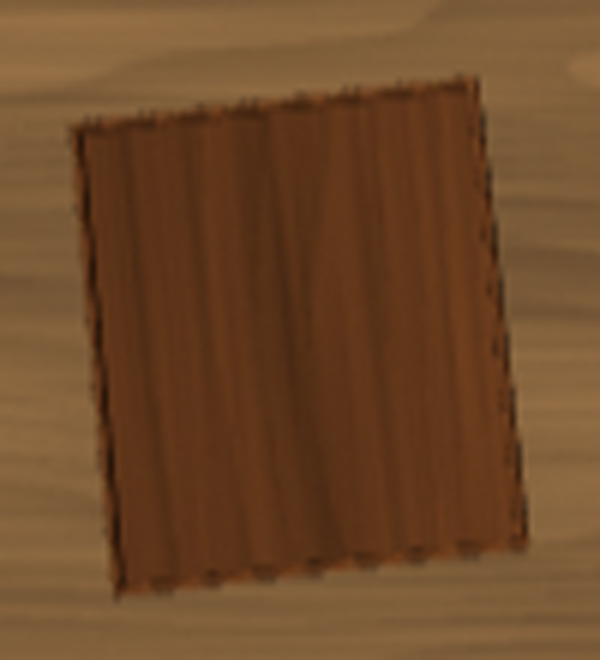

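```bash
cat >> h.py <<'E'
def Rz(a):
    c,s_=np.cos(a),np.sin(a);return np.array([[c,-s_,0],[s_,c,0],[0,0,1]])
def box(x0,x1,y0,y1,z0,z1):
    c=np.array([[x,y,z] for x in(x0,x1) for y in(y0,y1) for z in(z0,z1)])
    e=[(i,j) for i in range(8) for j in range(i) if bin(i^j).count('1')==1]
    return [c[list(k)] for k in e]
def circ(r,z,x=0):
    a=np.linspace(0,2*np.pi,49);return [np.c_[x+r*np.cos(a),r*np.sin(a),z+0*a]]
def models(): 
    return dict(mill=circ(.068,0)+circ(.068,.0),
    crank=box(-.015,.015,-.015,.015,0,.036)+box(0,.134,-.009,.009,.012,.012001)+circ(.014,.078,.12),
    hopper=circ(.060,.036)+circ(.06,.016)+box(-.057,.057,-.017,.017,.042,.064),
    runner=circ(.038,.016)+circ(.038,0)+circ(.016,.026)+circ(.008,.09)+box(-.006,.006,-.006,.006,.09,.11),
    tray=box(-.15,.15,-.13,.13,.017,.01701))
COL=dict(mill=(0,0,255),crank=(0,255,0),hopper=(255,255,0),runner=(255,0,255),tray=(0,255,255))
def overlay(s,items,bx,f,name):
    x0,y0,x1,y1=bx
    im=cv2.resize(s["pixels"][y0:y1,x0:x1],None,fx=f,fy=f,interpolation=cv2.INTER_CUBIC)
    for n,pos,yaw in items:
        for l in models()[n]:
            w=l@Rz(yaw).T+np.array(pos)
            q=np.array([(proj(s,p)-[x0-.5,y0-.5])*f for p in w])
            cv2.polylines(im,[np.int32(q.round())],False,COL[n],1)
    cv2.imwrite("pics/"+name,im)
E
python3 - <<'E'
from h import *
t=snapshot("top");s=snapshot("side")
c=np.array([onz(t,p,.017) for p in ([172.5,201.2],[239.2,193],[247.5,270.8],[179.7,279.5])])
m=c.mean(0);print(c,m)
d1=c[0]+c[1]-c[2]-c[3];d2=c[0]+c[3]-c[1]-c[2];print(np.linalg.norm(d1)/2,np.linalg.norm(d2)/2,np.degrees([np.arctan2(d1[1],d1[0]),np.arctan2(-d2[0],d2[1])]))
M=(.543,-.240)
it=[("mill",(*M,0),0),("crank",(*M,.168),np.radians(35)),("hopper",(*M,.099),np.radians(-31))]
overlay(t,it,(300,170,380,250),7,"ot0.png");overlay(s,it,(270,190,370,320),5,"os0.png")
E
```

```text
[[0.64888052 0.37517832]
 [0.67997301 0.12169038]
 [0.38642544 0.08854581]
 [0.3543969  0.34122842]] [0.51741897 0.23166073]
0.29592328205328033 0.2550455292048399 [6.50930889 7.10826489]
```

View pics/ot0.png

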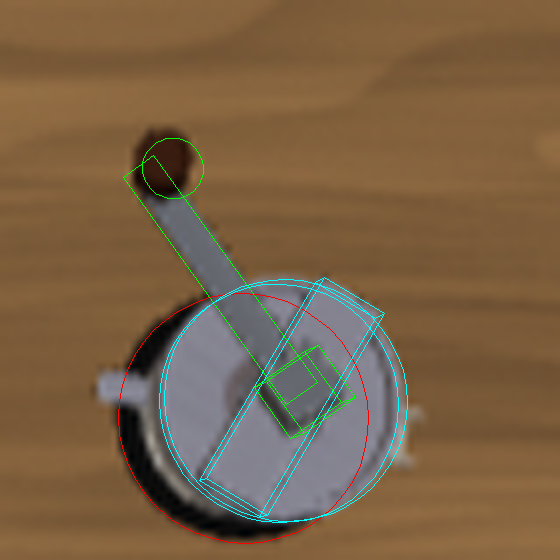

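View pics/os0.png

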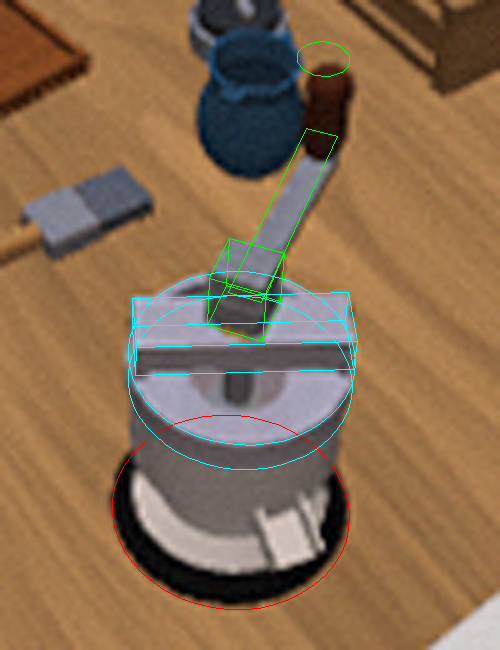

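```bash
cat >> h.py <<'E'
def plan(target,theta,n,obs=None):
    """target xyz, jaw dir theta deg; n rows, rotate evenly"""
    o=obs or get_obs();R=np.array(o["eef_rot"]);p=np.array(o["ee_pos"])
    th=np.degrees(np.arctan2(R[1,1],R[0,1]))
    d=(theta-th+180)%360-180
    print("at",p.round(4),"jaw",round(th,1),"turn world",round(d,1),"F",np.round(o["contact_force"],1).tolist(),"T",np.round(o["wrist_torque"],2).tolist(),"open",round(o["opening"],4),"t",round(o["time_s"],2))
    step=(np.array(target)-p)/n;out=[]
    for i in range(n):
        a=np.radians(th+d*i/n);c,s_=np.cos(a),np.sin(a)
        # tool x down, y=(c,s,0), z = x × y
        y=np.array([c,s_,0]);x=np.array([0,0,-1.]);z=np.cross(x,y)
        out.append("%.4f %.4f %.4f %.2f"%(step@x,step@y,step@z,-d/n))
    print("\n".join(out))
E
python3 - <<'E'
from h import *
t=snapshot("top");s=snapshot("side")
import h
a=np.radians(4);Ry=np.array([[np.cos(a),0,np.sin(a)],[0,1,0],[-np.sin(a),0,np.cos(a)]])
m0=models(); m1=dict(m0); m1['crank']=[ (l-[0,0,.018])@Ry.T+[0,0,.018] for l in m0['crank']]
h.models=lambda:m1
M=(.543,-.239)
it=[("mill",(*M,0),0),("crank",(*M,.168),np.radians(33)),("hopper",(*M,.099),np.radians(-30))]
overlay(t,it,(300,170,380,250),7,"ot1.png");overlay(s,it,(270,190,370,320),5,"os1.png")
a=cv2.imread("pics/ot1.png");b=cv2.imread("pics/os1.png")[:560]
cv2.imwrite("pics/o1.png",cv2.resize(np.hstack([a,b]),None,fx=.75,fy=.75))
plan((.543,-.24,.29),-58,14)
overlay(t,[("tray",(.5165,.2295,0),np.radians(6.8))],(160,180,260,290),6,"tray1.png")
E
```

```text
at [0.2536 0.5161 0.2313] jaw 63.8 turn world -121.8 F [0.9, -1.1, 0.2] T [-0.04, -0.02, 0.01] open 0.0853 t 3.1
-0.0042 -0.0394 0.0424 8.70
-0.0042 -0.0325 0.0478 8.70
-0.0042 -0.0249 0.0522 8.70
-0.0042 -0.0167 0.0554 8.70
-0.0042 -0.0081 0.0573 8.70
-0.0042 0.0006 0.0578 8.70
-0.0042 0.0094 0.0571 8.70
-0.0042 0.0179 0.0550 8.70
-0.0042 0.0260 0.0516 8.70
-0.0042 0.0335 0.0471 8.70
-0.0042 0.0403 0.0415 8.70
-0.0042 0.0461 0.0349 8.70
-0.0042 0.0508 0.0276 8.70
-0.0042 0.0544 0.0195 8.70
```

View pics/o1.png

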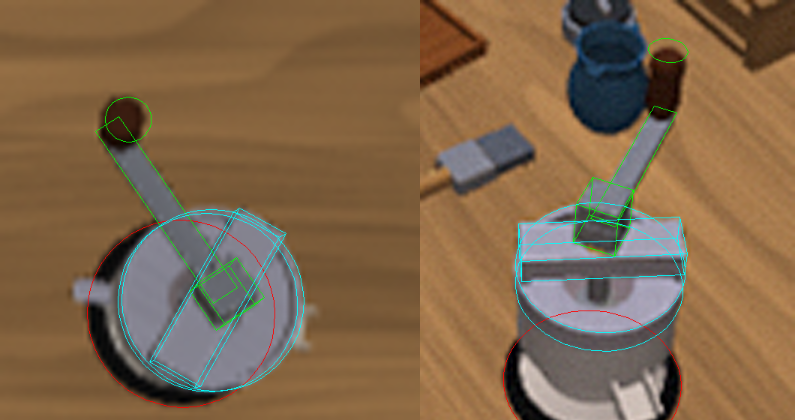

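View pics/tray1.png

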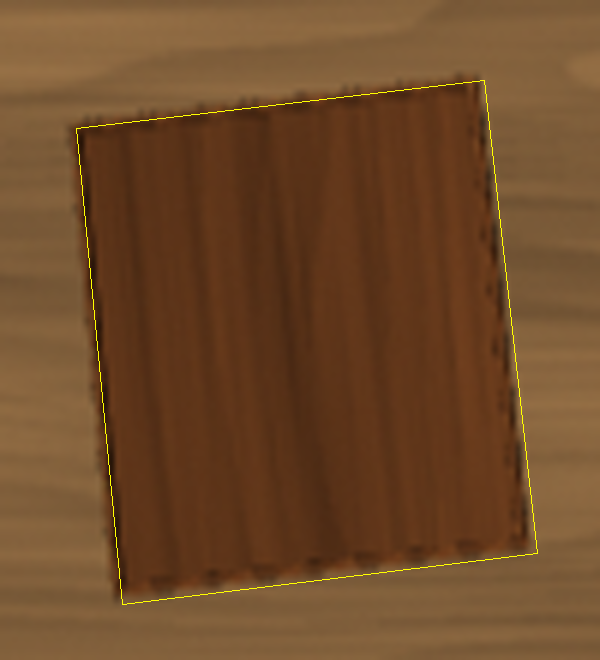

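jog_arm:
  deltas: "-0.005 -0.039 0.042 8.7 0.085; -0.005 -0.033 0.048 8.7 0.085; -0.005 -0.025 0.052 8.7 0.07; -0.005 -0.017 0.055 8.7 0.06; -0.004 -0.008 0.057 8.7 0.06; -0.004 0.001 0.058 8.7 0.06; -0.004 0.009 0.057 8.7 0.06; -0.004 0.018 0.055 8.7 0.06; -0.004 0.026 0.052 8.7 0.06; -0.004 0.034 0.047 8.7 0.06; -0.004 0.04 0.042 8.7 0.06; -0.004 0.046 0.035 8.7 0.06; -0.004 0.051 0.028 8.7 0.06; -0.004 0.054 0.02 8.7 0.06; 0 0 0 0 0.06"

```text
time_s: 4.97
ee_pos: [0.5422, -0.2443, 0.2904]
eef_rot: [[-0.0, 0.527, -0.85], [-0.001, -0.85, -0.527], [-1.0, 0.0, 0.0]]
contact_force: [-0.8, -0.2, -0.8]
opening: 0.06
```

```bash
python3 - <<'E'
from h import *
plan((.543,-.2395,.173),-58,4)
print(np.round(get_obs()["joint_pos"],2))
s=snapshot("side");crop(s,(250,130,390,320),4,"s2.png")
E
```

```text
at [ 0.5422 -0.2443  0.2904] jaw -58.2 turn world 0.2 F [-0.8, -0.2, -0.8] T [0.08, 0.06, 0.01] open 0.06 t 4.97
0.0294 -0.0009 -0.0008 -0.05
0.0294 -0.0009 -0.0008 -0.05
0.0294 -0.0009 -0.0008 -0.05
0.0294 -0.0009 -0.0008 -0.05
[-0.44  0.32  1.41 -0.    1.41  0.57]
```

View pics/s2.png

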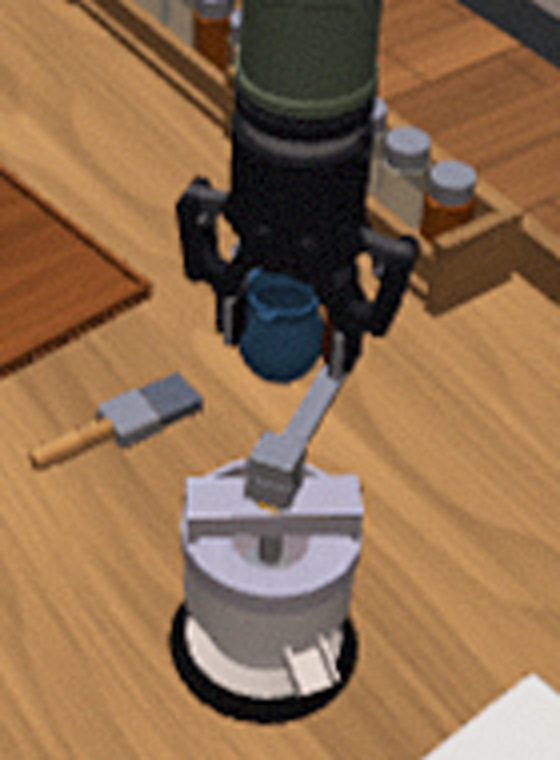

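jog_arm:
  deltas: "0 -0.004 -0.003 0 0.06; 0.03 0 0 0 0.06; 0.03 0 0 0 0.06; 0.03 0 0 0 0.06; 0.017 0 0 0 0.06; 0.01 0 0 0 0.06; 0 0 0 0 0.06"

```text
time_s: 5.9
ee_pos: [0.5416, -0.2347, 0.1743]
eef_rot: [[-0.001, 0.531, -0.847], [0.0, -0.847, -0.531], [-1.0, -0.001, 0.0]]
contact_force: [-1.2, -0.5, -0.1]
opening: 0.0601
```

```bash
python3 - <<'E'
from h import *
plan((.543,-.2395,.173),-58,1)
s=snapshot("side");crop(s,(270,170,370,320),4,"s3.png")
t=snapshot("top");crop(t,(290,150,390,250),5,"t3.png")
E
```

```text
at [ 0.5416 -0.2347  0.1743] jaw -57.9 turn world -0.1 F [-1.2, -0.5, -0.1] T [-0.02, 0.01, -0.01] open 0.0601 t 5.9
0.0013 0.0048 0.0013 0.11
```

View pics/s3.png

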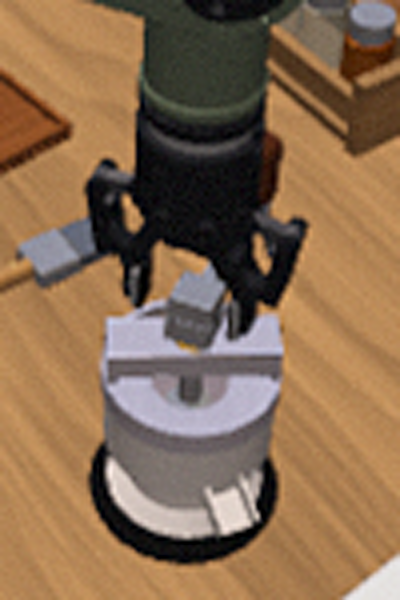

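View pics/t3.png

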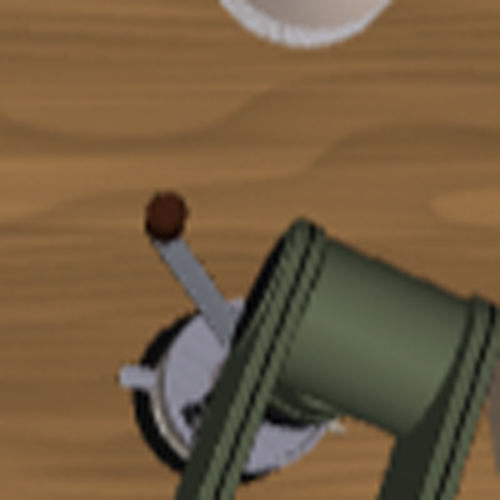

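jog_arm:
  deltas: "0.001 0.004 0.001 0 0.06; 0 0 0 0 0.04; 0 0 0 0 0.025; 0 0 0 0 0.02; 0 0 0 0 0.02; 0 0 0 0 0.02"

```text
time_s: 6.75
ee_pos: [0.543, -0.2397, 0.1736]
eef_rot: [[0.0, 0.53, -0.848], [0.0, -0.848, -0.53], [-1.0, 0.0, -0.0]]
contact_force: [-1.8, 0.5, 4.1]
opening: 0.0294
```

jog_arm:
  deltas: "-0.01 0 0 0 0.015; -0.015 0 0 0 0.015; -0.02 0 0 0 0.015; -0.03 0 0 0 0.015; -0.03 0 0 0 0.015; 0 0 0 0 0.015"

```text
time_s: 7.5
ee_pos: [0.5443, -0.2404, 0.2815]
eef_rot: [[0.006, 0.53, -0.848], [-0.003, -0.848, -0.53], [-1.0, 0.006, -0.004]]
contact_force: [0.7, -0.2, -2.5]
opening: 0.0292
```

```bash
python3 - <<'E'
from h import *
c=np.array([.5165,.2315]);a=np.radians(6.8)
L=lambda x,y:c+Rz(a)[:2,:2]@[x,y]
print("crank",L(-60,80) if 0 else L(-.06,.08),"hop",L(-.075,-.05),"stone",L(.06,-.04))
plan((*L(-.06,.08),.27),-83.2,11)
s=snapshot("side");crop(s,(270,120,370,320),4,"s4.png")
E
```

```text
crank [0.44744975 0.303833  ] hop [0.44794779 0.17297143] stone [0.58081409 0.19888562]
at [ 0.5443 -0.2404  0.2815] jaw -58.0 turn world -25.2 F [0.7, -0.2, -2.5] T [-0.05, 0.04, -0.01] open 0.0292 t 7.5
0.0010 -0.0466 -0.0188 2.29
0.0010 -0.0473 -0.0169 2.29
0.0010 -0.0480 -0.0150 2.29
0.0010 -0.0485 -0.0131 2.29
0.0010 -0.0490 -0.0111 2.29
0.0010 -0.0494 -0.0091 2.29
0.0010 -0.0497 -0.0071 2.29
0.0010 -0.0500 -0.0052 2.29
0.0010 -0.0502 -0.0031 2.29
0.0010 -0.0502 -0.0011 2.29
0.0010 -0.0502 0.0009 2.29
```

View pics/s4.png

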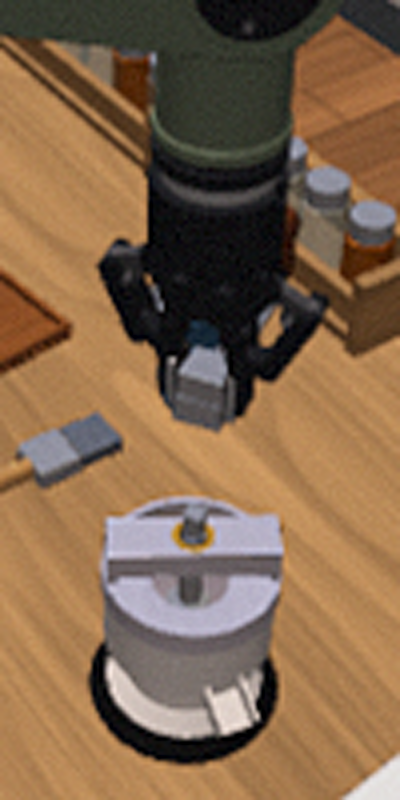

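jog_arm:
  deltas: "0.001 -0.047 -0.019 2.3 0.015; 0.001 -0.047 -0.017 2.3 0.015; 0.001 -0.048 -0.015 2.3 0.015; 0.001 -0.049 -0.013 2.3 0.015; 0.001 -0.049 -0.011 2.3 0.015; 0.001 -0.049 -0.009 2.3 0.015; 0.001 -0.05 -0.007 2.3 0.015; 0.001 -0.05 -0.005 2.3 0.015; 0.001 -0.05 -0.003 2.3 0.015; 0.001 -0.05 -0.001 2.3 0.015; 0.001 -0.05 0.001 2.3 0.015; 0 0 0 0 0.015; 0 0 0 0 0.015"

```text
time_s: 9.18
ee_pos: [0.4452, 0.3035, 0.266]
eef_rot: [[-0.002, 0.118, -0.993], [-0.002, -0.993, -0.118], [-1.0, 0.002, 0.002]]
contact_force: [0.4, -0.1, -1.5]
opening: 0.029
```

```bash
python3 - <<'E'
from h import *
plan((.4475,.3038,.03),-83.2,6)
s=snapshot("side");crop(s,(140,90,300,260),4,"s5.png")
E
```

```text
at [0.4452 0.3035 0.266 ] jaw -83.2 turn world 0.0 F [0.4, -0.1, -1.5] T [-0.07, 0.02, -0.01] open 0.029 t 9.18
0.0393 0.0000 -0.0004 -0.01
0.0393 0.0000 -0.0004 -0.01
0.0393 0.0000 -0.0004 -0.01
0.0393 0.0000 -0.0004 -0.01
0.0393 0.0000 -0.0004 -0.01
0.0393 0.0000 -0.0004 -0.01
```

View pics/s5.png

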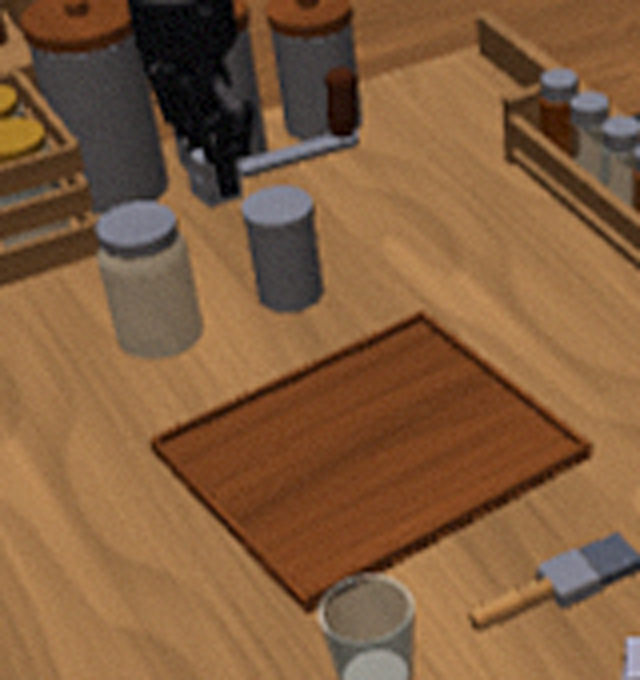

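jog_arm:
  deltas: "0.045 0 0 0 0.015; 0.045 0 0 0 0.015; 0.045 0 0 0 0.015; 0.045 0 -0.001 0 0.015; 0.035 0 -0.001 0 0.015; 0.02 0 0 0 0.015; 0.008 0 0 0 0.015; 0 0 0 0 0.015"

```text
time_s: 10.22
ee_pos: [0.4481, 0.3037, 0.0244]
eef_rot: [[-0.0, 0.116, -0.993], [-0.0, -0.993, -0.116], [-1.0, 0.0, 0.0]]
contact_force: [-0.0, 0.1, -1.0]
opening: 0.0291
```

```bash
python3 - <<'E'
from h import *
plan((.4475,.3038,.011),-83.2,1)
s=snapshot("side");crop(s,(160,130,300,260),5,"s6.png")
E
```

```text
at [0.4481 0.3037 0.0244] jaw -83.3 turn world 0.1 F [-0.0, 0.1, -1.0] T [-0.05, 0.07, -0.01] open 0.0291 t 10.22
0.0134 -0.0001 0.0006 -0.14
```

View pics/s6.png

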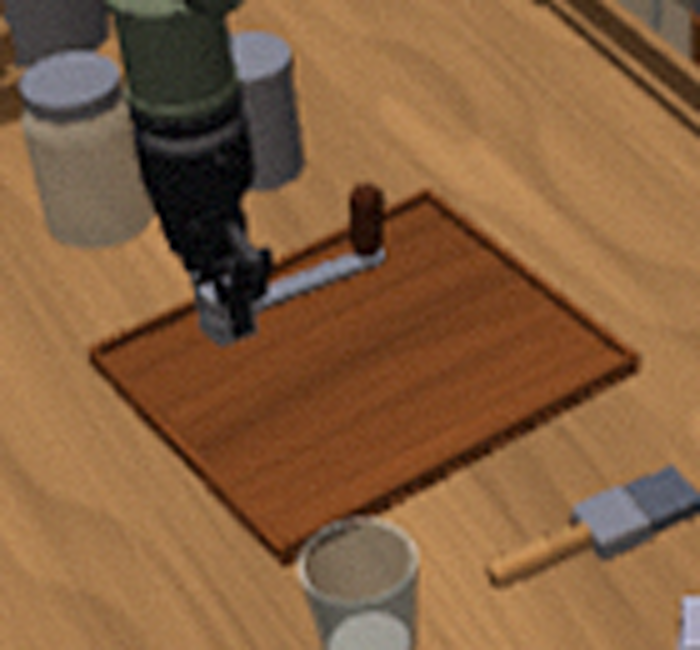

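jog_arm:
  deltas: "0.006 0 0 0 0.015; 0.003 0 0 0 0.015; 0.002 0 0 0 0.015; 0 0 0 0 0.015"

```text
time_s: 10.78
ee_pos: [0.4478, 0.3046, 0.0134]
eef_rot: [[0.0, 0.117, -0.993], [0.0, -0.993, -0.117], [-1.0, -0.0, -0.0]]
contact_force: [0.7, -0.4, -0.7]
opening: 0.029
```

jog_arm:
  deltas: "0.001 0 0 0 0.015; 0.001 0 0 0 0.015; 0.001 0 0 0 0.015"

```text
time_s: 11.15
ee_pos: [0.4479, 0.3047, 0.0124]
eef_rot: [[0.001, 0.117, -0.993], [0.001, -0.993, -0.117], [-1.0, -0.001, -0.001]]
contact_force: [-5.8, -3.4, 21.2]
opening: 0.0295
```

jog_arm:
  deltas: "-0.001 0 0 0 0.036; 0 0 0 0 0.042; 0 0 0 0 0.042; -0.02 0 0 0 0.042; -0.04 0 0 0 0.042; -0.06 0 0 0 0.05; -0.06 0 0 0 0.05; -0.06 0 0 0 0.05; 0 0 0 0 0.05"

```text
time_s: 12.28
ee_pos: [0.45, 0.3059, 0.2565]
eef_rot: [[0.009, 0.117, -0.993], [0.006, -0.993, -0.117], [-1.0, -0.005, -0.01]]
contact_force: [-0.5, 0.0, -0.3]
opening: 0.0498
```

```bash
python3 - <<'E'
from h import *
plan((.543,-.2395,.26),-120,13)
s=snapshot("side");crop(s,(160,130,300,260),5,"s7.png")
E
```

```text
at [0.45   0.3059 0.2565] jaw -83.3 turn world -36.7 F [-0.5, 0.0, -0.3] T [-0.05, 0.05, 0.07] open 0.0498 t 12.28
-0.0003 0.0425 -0.0022 2.83
-0.0003 0.0423 -0.0043 2.83
-0.0003 0.0421 -0.0064 2.83
-0.0003 0.0417 -0.0084 2.83
-0.0003 0.0412 -0.0105 2.83
-0.0003 0.0407 -0.0125 2.83
-0.0003 0.0400 -0.0145 2.83
-0.0003 0.0393 -0.0164 2.83
-0.0003 0.0384 -0.0184 2.83
-0.0003 0.0374 -0.0202 2.83
-0.0003 0.0364 -0.0220 2.83
-0.0003 0.0353 -0.0238 2.83
-0.0003 0.0341 -0.0255 2.83
```

View pics/s7.png

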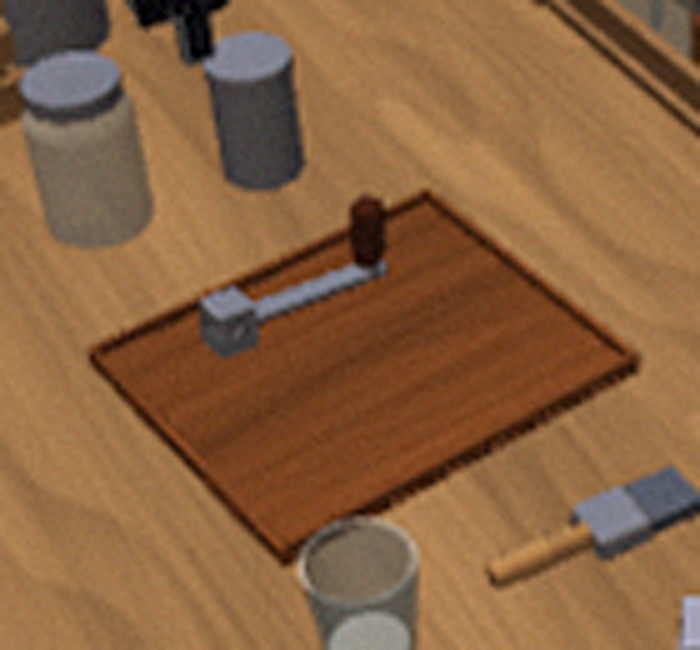

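```bash
python3 - <<'E'
from h import *
t=snapshot("top");s=snapshot("side")
M=(.543,-.2395)
it=[("runner",(*M,.076),np.radians(32)),("hopper",(*M,.099),np.radians(-30))]
overlay(t,it,(310,190,370,250),7,"ot1.png");overlay(s,it,(285,225,345,285),7,"os1.png")
crop(t,(310,190,370,250),7,"a.png")
a=cv2.imread("pics/ot1.png");b=cv2.imread("pics/os1.png")
cv2.imwrite("pics/o2.png",cv2.resize(np.hstack([a,b]),None,fx=.95,fy=.95))
print([x for x in place_of("top","spindle")[:1]],[x for x in place_of("side","spindle")[:1]])
print([x for x in place_of("top","bridge")[:1]],[x for x in place_of("side","bridge")[:1]])
for n,sn in(("top",t),("side",s)):
  for l,z in(("spindle",.176),("bridge",.152)):
    r=place_of(n,l)
    if r: print(n,l,onz(sn,r[0]["at"],z),r[0]["p"])
E
```

```text
[] [{'at': [321.8, 246.9], 'p': 0.74}]
[{'at': [341.0, 224.1], 'p': 0.71}] [{'at': [319.6, 258.5], 'p': 0.88}]
top bridge [ 0.55026599 -0.23970813] 0.71
side spindle [ 0.55681811 -0.23615544] 0.74
side bridge [ 0.54176014 -0.24891594] 0.88
```

View pics/o2.png

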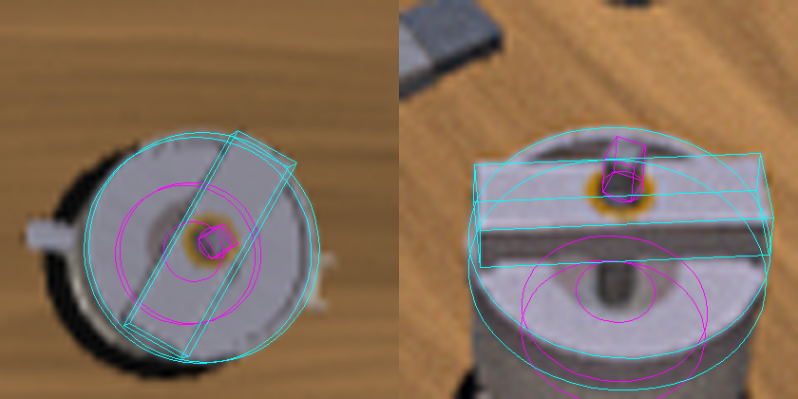

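View pics/a.png

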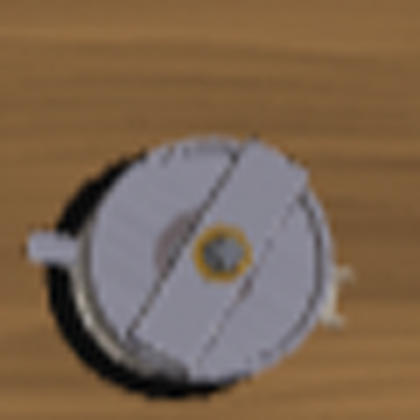

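jog_arm:
  deltas: "0 0.0425 -0.002 3 0.055; 0 0.042 -0.005 3 0.055; 0 0.042 -0.007 3 0.055; 0 0.042 -0.009 3 0.055; 0 0.041 -0.011 3 0.055; 0 0.041 -0.013 3 0.055; 0 0.04 -0.015 3 0.055; 0 0.039 -0.017 3 0.055; 0 0.038 -0.019 3 0.055; 0 0.037 -0.021 3 0.055; 0 0.036 -0.023 3 0.055; 0 0.035 -0.025 3 0.055; 0 0.034 -0.026 2.7 0.055; 0 0 0 0 0.055; 0 0 0 0 0.055"

```text
time_s: 14.7
ee_pos: [0.5386, -0.2422, 0.2509]
eef_rot: [[-0.001, -0.53, -0.848], [0.001, -0.848, 0.53], [-1.0, -0.0, 0.001]]
contact_force: [-0.3, -0.1, -0.4]
opening: 0.0551
```

```bash
python3 - <<'E'
from h import *
plan((.5425,-.2395,.138),-122,5)
s=snapshot("side");crop(s,(270,170,370,320),4,"s8.png")
E
```

```text
at [ 0.5386 -0.2422  0.2509] jaw -122.0 turn world -0.0 F [-0.3, -0.1, -0.4] T [-0.08, 0.01, -0.02] open 0.0551 t 14.7
0.0226 -0.0009 -0.0004 0.01
0.0226 -0.0009 -0.0004 0.01
0.0226 -0.0009 -0.0004 0.01
0.0226 -0.0009 -0.0004 0.01
0.0226 -0.0009 -0.0004 0.01
```

View pics/s8.png

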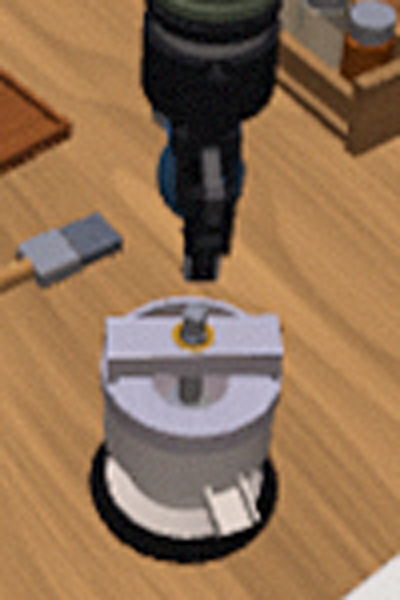

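jog_arm:
  deltas: "0.03 -0.005 -0.002 0 0.055; 0.03 0 0 0 0.055; 0.03 0 0 0 0.055; 0.015 0 0 0 0.055; 0.006 0 0 0 0.055; 0 0 0 0 0.055"

```text
time_s: 15.5
ee_pos: [0.5436, -0.2393, 0.1409]
eef_rot: [[0.001, -0.529, -0.849], [-0.0, -0.849, 0.529], [-1.0, -0.0, -0.001]]
contact_force: [0.2, -1.0, -0.2]
opening: 0.0549
```

```bash
python3 - <<'E'
from h import *
plan((.5425,-.2395,.135),-122,1)
s=snapshot("side");crop(s,(280,200,360,300),6,"s9.png")
E
```

```text
at [ 0.5436 -0.2393  0.1409] jaw -121.9 turn world -0.1 F [0.2, -1.0, -0.2] T [-0.04, 0.03, -0.03] open 0.0549 t 15.5
0.0059 0.0007 0.0008 0.05
```

View pics/s9.png

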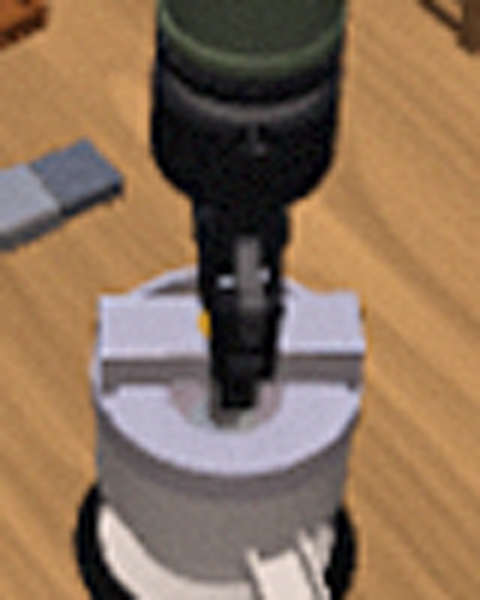

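```bash
python3 - <<'E'
from h import *
s=snapshot("side")
d=np.array([-.53,-.848,0]);b=np.array([.848,-.53,0])
im=cv2.resize(s["pixels"][190:300,270:370],None,fx=6,fy=6,interpolation=cv2.INTER_CUBIC)
def mk(p,c):
    u=(proj(s,p)-[269.5,189.5])*6;cv2.circle(im,tuple(int(x) for x in u),3,c,-1);print(u.round())
T=np.array([.5436,-.2393,.141])
for z in(.141,.16): 
  for q in (.027,.041):mk(T+d*q+[0,0,z-.141],(0,0,255))
M=np.array([.5425,-.2395,0])
for z in (.141,.163):
  for e in(-.057,.057): mk(M+d*.017+b*e+[0,0,z],(0,255,0))
cv2.imwrite("pics/m.png",im)
E
```

```text
[294. 462.]
[297. 488.]
[296. 434.]
[299. 459.]
[160. 448.]
[422. 444.]
[161. 415.]
[426. 411.]
```

View pics/m.png

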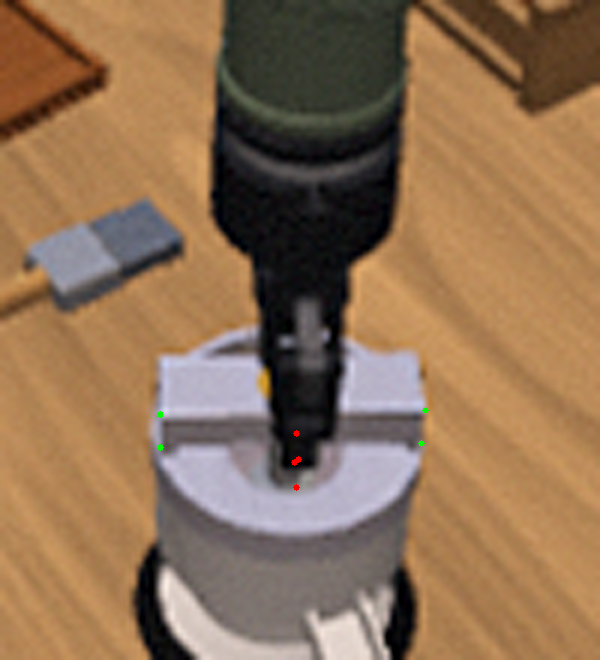

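jog_arm:
  deltas: "0.004 0 0.003 0 0.05; 0 0 0 0 0.04; 0 0 0 0 0.03; 0 0 0 0 0.025; 0 0 0 0 0.025; 0 0 0 0 0.025"

```text
time_s: 16.35
ee_pos: [0.5407, -0.238, 0.1367]
eef_rot: [[0.0, -0.53, -0.848], [-0.0, -0.848, 0.53], [-1.0, -0.0, -0.0]]
contact_force: [-0.9, 1.3, 4.1]
opening: 0.0331
```

jog_arm:
  deltas: "0 0 0 -5 0.025; 0 0 0 -8 0.025; 0 0 0 -8 0.025; 0 0 0 -8 0.025; 0 0 0 0 0.025"

```text
time_s: 16.98
ee_pos: [0.5411, -0.2381, 0.1366]
eef_rot: [[0.001, -0.053, -0.999], [-0.0, -0.999, 0.053], [-1.0, 0.0, -0.001]]
contact_force: [0.1, -0.3, 4.2]
opening: 0.0332
```

```bash
python3 - <<'E'
from h import *
plan((.541,-.239,.137),-122,1)
E
```

```text
at [ 0.5411 -0.2381  0.1366] jaw -93.0 turn world -29.0 F [0.1, -0.3, 4.2] T [0.06, 0.01, 0.15] open 0.0332 t 16.98
-0.0004 0.0009 0.0001 28.95
```

jog_arm:
  deltas: "0 0 0 -9 0.025; 0 0 0 -9 0.025; 0 0 0 -9 0.025; 0 0 0 -9 0.025; 0 0 0 0 0.025"

```text
time_s: 17.6
ee_pos: [0.5411, -0.2389, 0.1367]
eef_rot: [[0.001, 0.542, -0.84], [-0.002, -0.84, -0.542], [-1.0, 0.002, 0.0]]
contact_force: [-0.1, -3.3, 4.3]
opening: 0.0329
```

```bash
python3 - <<'E'
from h import *
plan((.541,-.239,.137),-122,1)
E
```

```text
at [ 0.5411 -0.2389  0.1367] jaw -57.1 turn world -64.9 F [-0.1, -3.3, 4.3] T [-0.42, -0.01, 0.14] open 0.0329 t 17.6
-0.0003 0.0000 0.0001 64.85
```

jog_arm:
  deltas: "0 0 0 -9 0.025; 0 0 0 -9 0.025; 0 0 0 -9 0.025; 0 0 0 -8 0.025; 0 0 0 0 0.025"

```text
time_s: 18.23
ee_pos: [0.5418, -0.2398, 0.1368]
eef_rot: [[0.003, 0.926, -0.377], [-0.004, -0.377, -0.926], [-1.0, 0.004, 0.002]]
contact_force: [0.9, -6.1, 2.4]
opening: 0.033
```

```bash
python3 - <<'E'
from h import *
plan((.541,-.239,.137),-122,1)
s=snapshot("side");crop(s,(280,200,360,300),6,"s10.png")
E
```

```text
at [ 0.5418 -0.2398  0.1368] jaw -22.1 turn world -99.9 F [0.9, -6.1, 2.4] T [-0.92, -0.17, 0.12] open 0.033 t 18.23
-0.0002 -0.0010 -0.0004 99.86
```

View pics/s10.png

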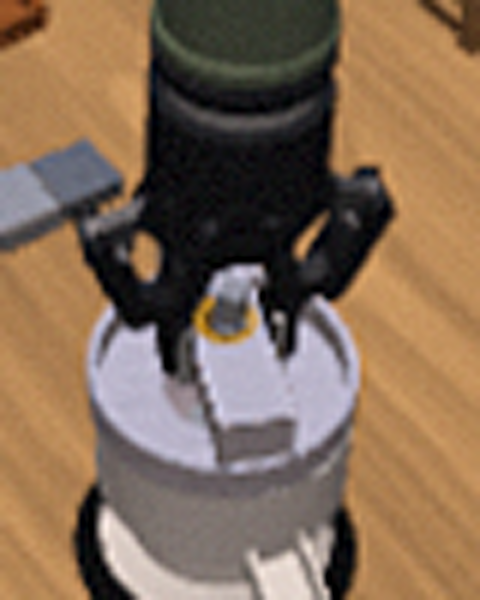

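jog_arm:
  deltas: "0 0.0005 0.001 -4 0.025; 0 0 0 -4 0.025; 0 0 0 0 0.025"

```text
time_s: 18.65
ee_pos: [0.5426, -0.2401, 0.1368]
eef_rot: [[0.005, 0.969, -0.246], [-0.002, -0.245, -0.969], [-1.0, 0.005, 0.001]]
contact_force: [5.3, -4.3, 2.5]
opening: 0.0331
```

```bash
python3 - <<'E'
from h import *
plan((.541,-.239,.137),-122,1)
E
```

```text
at [ 0.5426 -0.2401  0.1368] jaw -14.2 turn world -107.8 F [5.3, -4.3, 2.5] T [-0.64, -0.62, -0.01] open 0.0331 t 18.65
-0.0002 -0.0019 -0.0007 107.79
```

jog_arm:
  deltas: "0 0 0 -3 0.025; 0 0 0 0 0.025"

```text
time_s: 18.9
ee_pos: [0.5426, -0.2413, 0.137]
eef_rot: [[0.005, 0.981, -0.195], [-0.005, -0.195, -0.981], [-1.0, 0.006, 0.003]]
contact_force: [2.9, -6.7, 2.2]
opening: 0.0329
```

```bash
python3 - <<'E'
from h import *
plan((.541,-.239,.137),-122,1)
E
```

```text
at [ 0.5426 -0.2413  0.137 ] jaw -11.2 turn world -110.8 F [2.9, -6.7, 2.2] T [-1.18, -0.44, -0.29] open 0.0329 t 18.9
0.0000 -0.0020 -0.0019 110.75
```

jog_arm:
  deltas: "0 0 0 -3 0.025; 0 0 0 0 0.025"

```text
time_s: 19.15
ee_pos: [0.5427, -0.2413, 0.1372]
eef_rot: [[0.005, 0.989, -0.146], [-0.004, -0.146, -0.989], [-1.0, 0.006, 0.003]]
contact_force: [2.2, -6.5, 2.6]
opening: 0.0334
```

```bash
python3 - <<'E'
from h import *
plan((.541,-.239,.137),-122,1)
E
```

```text
at [ 0.5427 -0.2413  0.1372] jaw -8.4 turn world -113.6 F [2.2, -6.5, 2.6] T [-1.01, -0.41, -0.96] open 0.0334 t 19.15
0.0002 -0.0020 -0.0020 113.60
```

jog_arm:
  deltas: "0 0 0 -2 0.025; 0 0 0 0 0.025"

```text
time_s: 19.4
ee_pos: [0.5428, -0.2407, 0.1372]
eef_rot: [[0.006, 0.994, -0.113], [-0.002, -0.113, -0.994], [-1.0, 0.006, 0.002]]
contact_force: [3.1, -5.9, 4.2]
opening: 0.0333
```

```bash
python3 - <<'E'
from h import *
plan((.541,-.239,.137),-122,1)
s=snapshot("side");crop(s,(280,200,360,300),6,"s11.png")
E
```

```text
at [ 0.5428 -0.2407  0.1372] jaw -6.5 turn world -115.5 F [3.1, -5.9, 4.2] T [-0.74, -0.55, -1.33] open 0.0333 t 19.4
0.0002 -0.0020 -0.0015 115.51
```

View pics/s11.png

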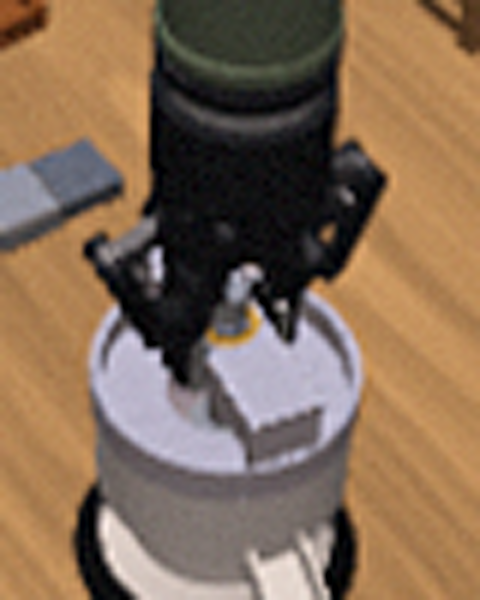

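jog_arm:
  deltas: "0 0.0005 0.001 3 0.025; 0 0 0 0 0.025"

```text
time_s: 19.7
ee_pos: [0.5418, -0.2408, 0.1367]
eef_rot: [[0.002, 0.987, -0.159], [-0.001, -0.159, -0.987], [-1.0, 0.002, 0.001]]
contact_force: [2.0, -4.5, 4.1]
opening: 0.0329
```

```bash
python3 - <<'E'
from h import *
plan((.541,-.239,.137),-122,1)
E
```

```text
at [ 0.5418 -0.2408  0.1367] jaw -9.2 turn world -112.8 F [2.0, -4.5, 4.1] T [-0.61, -0.16, -0.4] open 0.0329 t 19.7
-0.0003 -0.0011 -0.0017 112.84
```

jog_arm:
  deltas: "-0.003 0 0 0 0.025; -0.003 0 0 0 0.025"

```text
time_s: 19.95
ee_pos: [0.5412, -0.2403, 0.1408]
eef_rot: [[-0.001, 0.988, -0.156], [-0.0, -0.156, -0.988], [-1.0, -0.001, 0.0]]
contact_force: [3.6, -4.1, -8.3]
opening: 0.0329
```

```bash
python3 - <<'E'
from h import *
plan((.541,-.239,.137),-122,1)
E
```

```text
at [ 0.5412 -0.2403  0.1408] jaw -9.0 turn world -113.0 F [3.6, -4.1, -8.3] T [-0.89, -0.68, -0.17] open 0.0329 t 19.95
0.0038 -0.0004 -0.0013 113.00
```

jog_arm:
  deltas: "-0.001 0 0 0 0.025; 0 0 0 0 0.025"

```text
time_s: 20.2
ee_pos: [0.5412, -0.2403, 0.1419]
eef_rot: [[-0.001, 0.988, -0.156], [-0.0, -0.156, -0.988], [-1.0, -0.001, 0.0]]
contact_force: [3.7, -4.7, -5.6]
opening: 0.0332
```

```bash
python3 - <<'E'
from h import *
plan((.541,-.239,.137),-122,1)
s=snapshot("side");crop(s,(280,200,360,300),6,"s12.png")
E
```

```text
at [ 0.5412 -0.2403  0.1419] jaw -9.0 turn world -113.0 F [3.7, -4.7, -5.6] T [-0.92, -0.66, -0.22] open 0.0332 t 20.2
0.0049 -0.0004 -0.0013 113.00
```

View pics/s12.png

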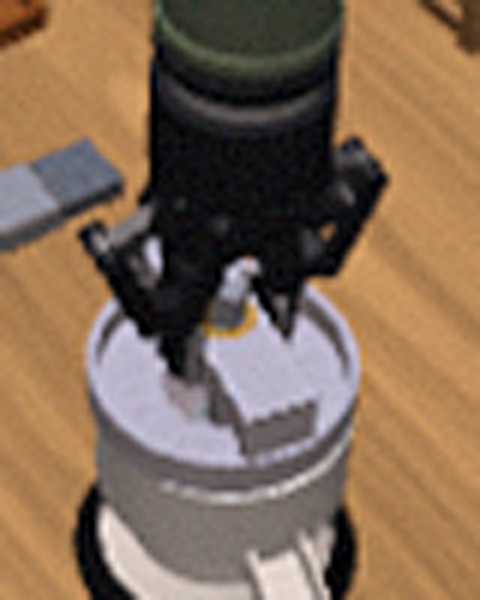

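jog_arm:
  deltas: "-0.004 0.001 0.001 0 0.025; -0.006 0 0 0 0.025; 0 0 0 0 0.025"

```text
time_s: 20.62
ee_pos: [0.5417, -0.2405, 0.1536]
eef_rot: [[-0.0, 0.988, -0.156], [0.001, -0.156, -0.988], [-1.0, -0.001, -0.001]]
contact_force: [1.5, -0.1, -2.4]
opening: 0.0327
```

```bash
python3 - <<'E'
from h import *
plan((.541,-.239,.137),-122,1)
E
```

```text
at [ 0.5417 -0.2405  0.1536] jaw -9.0 turn world -113.0 F [1.5, -0.1, -2.4] T [-0.0, -0.26, -0.05] open 0.0327 t 20.62
0.0166 -0.0010 -0.0013 113.04
```

Free: only the hopper's weight remains. Lifting straight up past the spindle.

jog_arm:
  deltas: "-0.015 0 0 0 0.025; -0.02 0 0 0 0.025; -0.02 0 0 0 0.025; -0.02 0 0 0 0.025; -0.02 0 0 0 0.025; -0.02 0 0 0 0.025; -0.01 0 0 0 0.025; 0 0 0 0 0.025"

```text
time_s: 21.62
ee_pos: [0.5419, -0.2411, 0.2793]
eef_rot: [[0.001, 0.988, -0.156], [-0.0, -0.156, -0.988], [-1.0, 0.001, 0.0]]
contact_force: [0.3, -0.3, -3.8]
opening: 0.0332
```

```bash
python3 - <<'E'
from h import *
plan((.448,.173,.28),-9,9)
s=snapshot("side");crop(s,(260,140,370,320),4,"s13.png")
E
```

```text
at [ 0.5419 -0.2411  0.2793] jaw -9.0 turn world -0.0 F [0.3, -0.3, -3.8] T [-0.06, 0.08, -0.01] open 0.0332 t 21.62
-0.0001 -0.0175 -0.0438 0.00
-0.0001 -0.0175 -0.0438 0.00
-0.0001 -0.0175 -0.0438 0.00
-0.0001 -0.0175 -0.0438 0.00
-0.0001 -0.0175 -0.0438 0.00
-0.0001 -0.0175 -0.0438 0.00
-0.0001 -0.0175 -0.0438 0.00
-0.0001 -0.0175 -0.0438 0.00
-0.0001 -0.0175 -0.0438 0.00
```

View pics/s13.png

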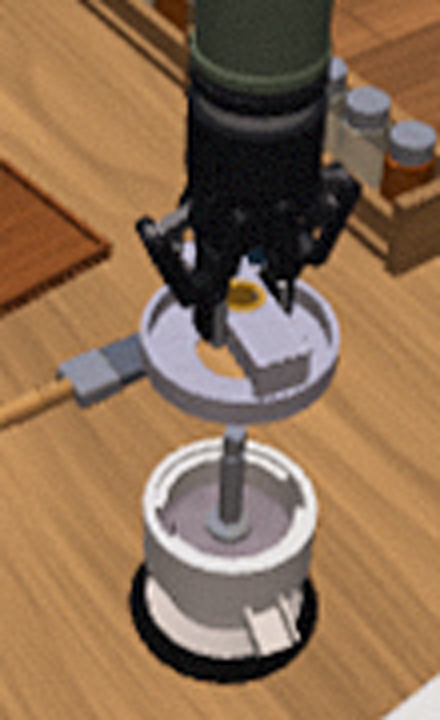

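jog_arm:
  deltas: "0 -0.0175 -0.044 0 0.025; 0 -0.0175 -0.044 0 0.025; 0 -0.0175 -0.044 0 0.025; 0 -0.0175 -0.044 0 0.025; 0 -0.0175 -0.044 0 0.025; 0 -0.0175 -0.044 0 0.025; 0 -0.0175 -0.044 0 0.025; 0 -0.0175 -0.044 0 0.025; 0 -0.0175 -0.042 0 0.025; 0 0 0 0 0.025; 0 0 0 0 0.025"

```text
time_s: 23.05
ee_pos: [0.4474, 0.1722, 0.2776]
eef_rot: [[-0.001, 0.988, -0.155], [-0.001, -0.155, -0.988], [-1.0, -0.001, 0.001]]
contact_force: [0.7, -0.3, -3.3]
opening: 0.0328
```

```bash
python3 - <<'E'
from h import *
plan((.448,.173,.06),-9,6)
E
```

```text
at [0.4474 0.1722 0.2776] jaw -8.9 turn world -0.1 F [0.7, -0.3, -3.3] T [-0.0, -0.0, -0.0] open 0.0328 t 23.05
0.0363 0.0001 -0.0002 0.01
0.0363 0.0001 -0.0002 0.01
0.0363 0.0001 -0.0002 0.01
0.0363 0.0001 -0.0002 0.01
0.0363 0.0001 -0.0002 0.01
0.0363 0.0001 -0.0002 0.01
```

jog_arm:
  deltas: "0.04 0 0 0 0.025; 0.045 0 0 0 0.025; 0.045 0 0 0 0.025; 0.045 0 0 0 0.025; 0.03 0 0 0 0.025; 0.012 0 0 0 0.025; 0.004 0 0 0 0.025; 0 0 0 0 0.025"

```text
time_s: 24.05
ee_pos: [0.4487, 0.1725, 0.0581]
eef_rot: [[0.002, 0.988, -0.156], [0.001, -0.156, -0.988], [-1.0, 0.002, -0.001]]
contact_force: [0.2, -0.4, -2.9]
opening: 0.033
```

```bash
python3 - <<'E'
from h import *
plan((.448,.173,.044),-9,6)
s=snapshot("side");crop(s,(160,130,300,260),5,"s14.png")
E
```

```text
at [0.4487 0.1725 0.0581] jaw -9.0 turn world 0.0 F [0.2, -0.4, -2.9] T [-0.04, -0.03, -0.01] open 0.033 t 24.05
0.0024 -0.0001 -0.0001 -0.00
0.0024 -0.0001 -0.0001 -0.00
0.0024 -0.0001 -0.0001 -0.00
0.0024 -0.0001 -0.0001 -0.00
0.0024 -0.0001 -0.0001 -0.00
0.0024 -0.0001 -0.0001 -0.00
```

View pics/s14.png

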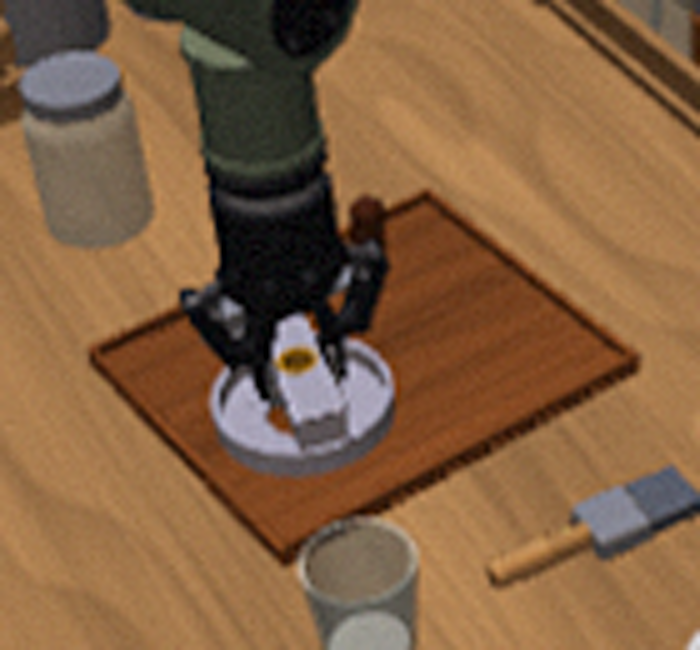

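jog_arm:
  deltas: "0.006 0 0 0 0.025; 0.004 0 0 0 0.025; 0.002 0 0 0 0.025; 0 0 0 0 0.025"

```text
time_s: 24.6
ee_pos: [0.4478, 0.1726, 0.0452]
eef_rot: [[-0.0, 0.988, -0.156], [-0.0, -0.156, -0.988], [-1.0, -0.0, 0.0]]
contact_force: [0.3, 0.6, -3.1]
opening: 0.033
```

jog_arm:
  deltas: "0.001 0 0 0 0.025; 0.001 0 0 0 0.025; 0 0 0 0 0.025"

```text
time_s: 24.98
ee_pos: [0.448, 0.1725, 0.0437]
eef_rot: [[0.0, 0.988, -0.156], [0.0, -0.156, -0.988], [-1.0, 0.0, -0.0]]
contact_force: [-0.9, -1.0, 1.8]
opening: 0.0331
```

Touching (force went from −3 to +2 N). Release and lift.

jog_arm:
  deltas: "0 0 0 0 0.04; 0 0 0 0 0.046; 0 0 0 0 0.046; -0.015 0 0 0 0.046; -0.03 0 0 0 0.046; -0.05 0 0 0 0.05; -0.06 0 0 0 0.05; -0.06 0 0 0 0.05; 0 0 0 0 0.05"

```text
time_s: 26.1
ee_pos: [0.4503, 0.1735, 0.2633]
eef_rot: [[0.011, 0.988, -0.156], [0.004, -0.156, -0.988], [-1.0, 0.01, -0.006]]
contact_force: [0.3, 0.0, -1.0]
opening: 0.05
```

```bash
python3 - <<'E'
from h import *
plan((.542,-.240,.26),32,10)
s=snapshot("side");crop(s,(160,130,300,260),5,"s15.png")
t=snapshot("top");crop(t,(310,190,370,250),7,"t15.png")
overlay(t,[("runner",(.542,-.24,.076),np.radians(32))],(310,190,370,250),7,"ot15.png");overlay(s,[("runner",(.542,-.24,.076),np.radians(32))],(285,225,345,305),7,"os15.png")
a=cv2.imread("pics/ot15.png");b=cv2.imread("pics/os15.png")[:420]
cv2.imwrite("pics/o15.png",cv2.resize(np.hstack([a,b]),None,fx=.95,fy=.95))
E
```

```text
at [0.4503 0.1735 0.2633] jaw -9.0 turn world 41.0 F [0.3, 0.0, -1.0] T [-0.06, 0.0, -0.0] open 0.05 t 26.1
0.0003 0.0155 0.0394 -4.10
0.0003 0.0126 0.0404 -4.10
0.0003 0.0097 0.0412 -4.10
0.0003 0.0068 0.0418 -4.10
0.0003 0.0038 0.0422 -4.10
0.0003 0.0007 0.0423 -4.10
0.0003 -0.0023 0.0423 -4.10
0.0003 -0.0053 0.0420 -4.10
0.0003 -0.0083 0.0415 -4.10
0.0003 -0.0112 0.0408 -4.10
```

View pics/s15.png

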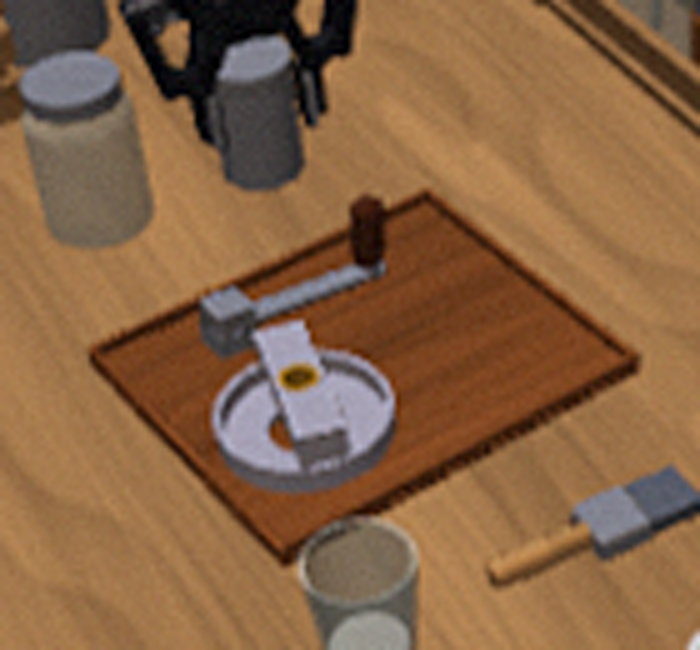

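View pics/o15.png

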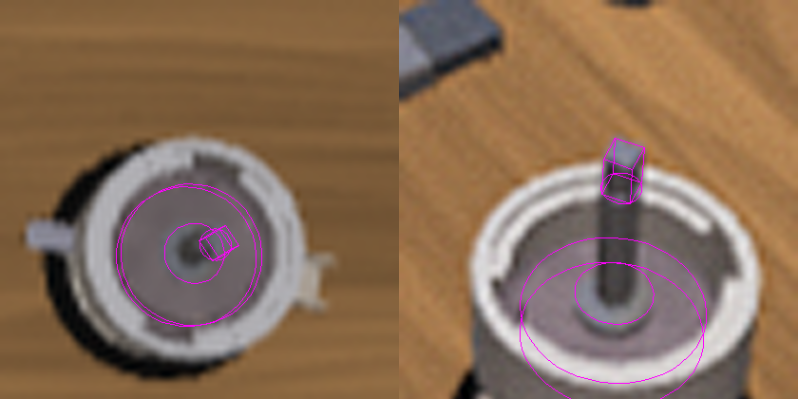

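View pics/t15.png

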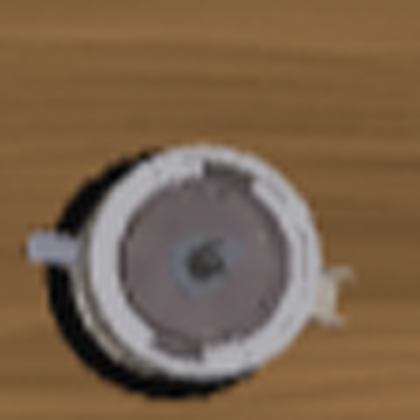

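```bash
python3 - <<'E'
from h import *
t=snapshot("top")
im=t["pixels"][212:240,326:356].astype(float); im=np.clip((im-60)*1.8,0,255).astype(np.uint8)
im=cv2.resize(im,None,fx=18,fy=18,interpolation=cv2.INTER_NEAREST)
for z in(.102,.166,.186):
    u=(proj(t,(.542,-.24,z))-[325.5,211.5])*18;cv2.circle(im,tuple(int(x) for x in u),4,(0,0,255),-1)
cv2.imwrite("pics/z.png",im)
E
```

```text
(no output)
```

View pics/z.png

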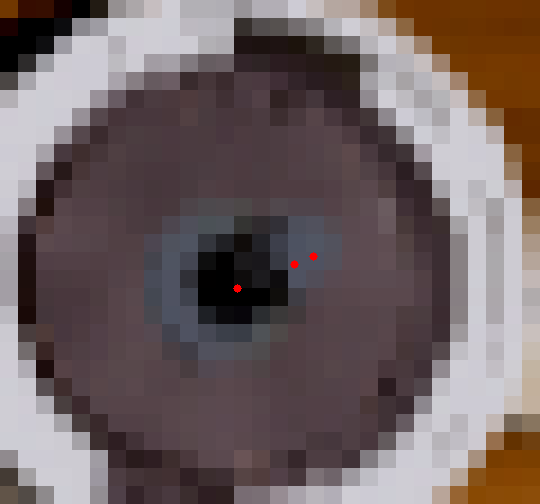

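jog_arm:
  deltas: "0 0.0155 0.0395 -4.1 0.05; 0 0.0125 0.0405 -4.1 0.05; 0 0.0095 0.041 -4.1 0.05; 0 0.007 0.042 -4.1 0.05; 0 0.004 0.042 -4.1 0.05; 0 0.0005 0.0425 -4.1 0.05; 0 -0.0025 0.0425 -4.1 0.05; 0 -0.0055 0.042 -4.1 0.05; 0 -0.0085 0.0415 -4.1 0.05; 0 -0.011 0.041 -4.1 0.05; 0 0 0 0 0.05; 0 0 0 0 0.05"

```text
time_s: 27.75
ee_pos: [0.5385, -0.2407, 0.2563]
eef_rot: [[-0.003, 0.848, 0.53], [0.002, 0.53, -0.848], [-1.0, -0.002, -0.004]]
contact_force: [-0.0, 0.4, -0.9]
opening: 0.05
```

```bash
python3 - <<'E'
from h import *
plan((.542,-.240,.156),32,1)
E
```

```text
at [ 0.5385 -0.2407  0.2563] jaw 32.0 turn world 0.0 F [-0.0, 0.4, -0.9] T [0.01, 0.02, 0.03] open 0.05 t 27.75
0.1003 0.0034 0.0012 -0.01
```

jog_arm:
  deltas: "0 0.003 0.001 0 0.05; 0.03 0 0 0 0.05; 0.03 0 0 0 0.05; 0.025 0 0 0 0.05; 0.015 0 0 0 0.05; 0 0 0 0 0.05; 0 0 0 0 0.05"

```text
time_s: 28.62
ee_pos: [0.5431, -0.2407, 0.1594]
eef_rot: [[0.002, 0.848, 0.531], [-0.001, 0.531, -0.848], [-1.0, 0.001, 0.002]]
contact_force: [-0.3, -0.7, -0.3]
opening: 0.0503
```

```bash
python3 - <<'E'
from h import *
plan((.542,-.240,.156),32,1)
s=snapshot("side");crop(s,(280,200,360,300),6,"s16.png")
E
```

```text
at [ 0.5431 -0.2407  0.1594] jaw 32.0 turn world -0.0 F [-0.3, -0.7, -0.3] T [-0.01, -0.01, -0.03] open 0.0503 t 28.62
0.0034 -0.0006 -0.0011 0.05
```

View pics/s16.png

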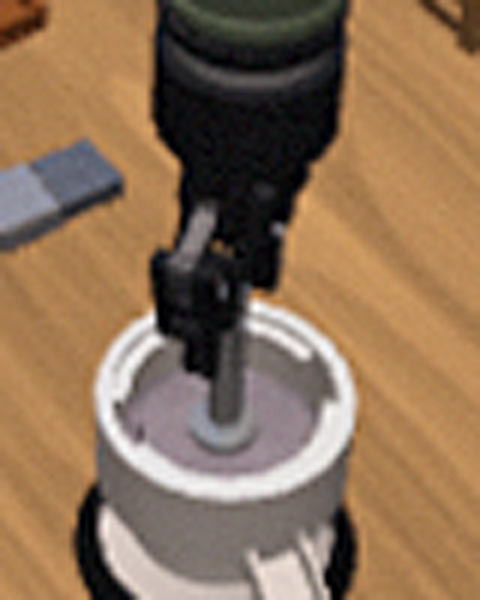

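jog_arm:
  deltas: "0.003 -0.0005 -0.001 0 0.04; 0 0 0 0 0.03; 0 0 0 0 0.02; 0 0 0 0 0.005; 0 0 0 0 0.005; 0 0 0 0 0.005; 0 0 0 0 0.005"

```text
time_s: 29.55
ee_pos: [0.5421, -0.24, 0.1558]
eef_rot: [[0.002, 0.848, 0.53], [-0.0, 0.53, -0.848], [-1.0, 0.002, 0.001]]
contact_force: [3.2, 2.5, 2.9]
opening: 0.0127
```

```bash
python3 - <<'E'
from h import *
plan((.542,-.240,.156),32,1)
s=snapshot("side");crop(s,(280,200,360,300),6,"s17.png")
E
```

```text
at [ 0.5421 -0.24    0.1558] jaw 32.0 turn world -0.0 F [3.2, 2.5, 2.9] T [0.37, -0.54, 0.01] open 0.0127 t 29.55
-0.0002 -0.0001 -0.0000 0.02
```

View pics/s17.png

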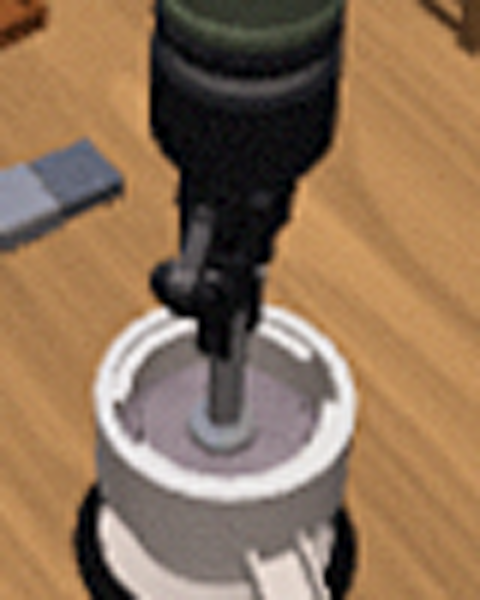

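jog_arm:
  deltas: "-0.003 0.001 0 0 0.005; -0.005 0 0 0 0.005; -0.008 0 0 0 0.005; 0 0 0 0 0.005"

```text
time_s: 30.1
ee_pos: [0.5424, -0.2399, 0.172]
eef_rot: [[0.001, 0.848, 0.53], [-0.001, 0.53, -0.848], [-1.0, 0.0, 0.001]]
contact_force: [-0.3, -0.3, -4.4]
opening: 0.0124
```

```bash
python3 - <<'E'
from h import *
plan((.542,-.240,.156),32,1)
E
```

```text
at [ 0.5424 -0.2399  0.172 ] jaw 32.0 turn world -0.0 F [-0.3, -0.3, -4.4] T [0.06, 0.0, -0.0] open 0.0124 t 30.1
0.0160 -0.0004 -0.0001 0.02
```

jog_arm:
  deltas: "-0.012 0 0 0 0.005; -0.015 0 0 0 0.005; -0.015 0 0 0 0.005; -0.02 0 0 0 0.005; -0.025 0 0 0 0.005; -0.025 0 0 0 0.005; -0.015 0 0 0 0.005; 0 0 0 0 0.005"

```text
time_s: 31.1
ee_pos: [0.5427, -0.2397, 0.2998]
eef_rot: [[0.003, 0.848, 0.53], [-0.001, 0.53, -0.848], [-1.0, 0.002, 0.002]]
contact_force: [-0.5, -0.6, -2.9]
opening: 0.0128
```

```bash
python3 - <<'E'
from h import *
plan((.581,.199,.29),32,10)
s=snapshot("side");crop(s,(260,140,370,320),4,"s18.png")
E
```

```text
at [ 0.5427 -0.2397  0.2998] jaw 32.0 turn world -0.0 F [-0.5, -0.6, -2.9] T [0.01, -0.01, 0.01] open 0.0128 t 31.1
0.0010 0.0265 -0.0352 0.00
0.0010 0.0265 -0.0352 0.00
0.0010 0.0265 -0.0352 0.00
0.0010 0.0265 -0.0352 0.00
0.0010 0.0265 -0.0352 0.00
0.0010 0.0265 -0.0352 0.00
0.0010 0.0265 -0.0352 0.00
0.0010 0.0265 -0.0352 0.00
0.0010 0.0265 -0.0352 0.00
0.0010 0.0265 -0.0352 0.00
```

View pics/s18.png

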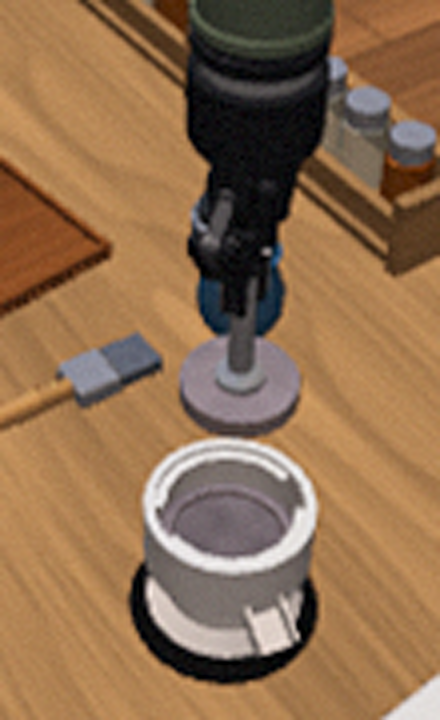

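jog_arm:
  deltas: "0 0.0105 -0.014 0 0.005; 0 0.0205 -0.027 0 0.005; 0.001 0.0265 -0.0355 0 0.005; 0.001 0.0265 -0.0355 0 0.005; 0.001 0.0265 -0.0355 0 0.005; 0.001 0.0265 -0.0355 0 0.005; 0.001 0.0265 -0.0355 0 0.005; 0.001 0.0265 -0.0355 0 0.005; 0.001 0.0265 -0.0355 0 0.005; 0.001 0.0205 -0.027 0 0.005; 0 0.0155 -0.021 0 0.005; 0 0.0105 -0.014 0 0.005; 0 0 0 0 0.005; 0 0 0 0 0.005"

```text
time_s: 32.9
ee_pos: [0.5786, 0.1972, 0.2901]
eef_rot: [[-0.001, 0.848, 0.53], [-0.001, 0.53, -0.848], [-1.0, -0.001, 0.0]]
contact_force: [0.2, 0.4, -3.1]
opening: 0.0126
```

```bash
python3 - <<'E'
from h import *
plan((.581,.199,.1),32,1)
E
```

```text
at [0.5786 0.1972 0.2901] jaw 32.0 turn world -0.0 F [0.2, 0.4, -3.1] T [0.02, -0.02, 0.02] open 0.0126 t 32.9
0.1901 0.0030 -0.0002 0.00
```

jog_arm:
  deltas: "0.025 0.003 0 0 0.005; 0.04 0 0 0 0.005; 0.045 0 0 0 0.005; 0.04 0 0 0 0.005; 0.025 0 0 0 0.005; 0.012 0 0 0 0.005; 0.005 0 0 0 0.005; 0 0 0 0 0.005"

```text
time_s: 33.9
ee_pos: [0.5819, 0.1994, 0.0991]
eef_rot: [[0.001, 0.848, 0.53], [0.0, 0.53, -0.848], [-1.0, 0.001, 0.0]]
contact_force: [-0.1, -0.8, -3.2]
opening: 0.0128
```

```bash
python3 - <<'E'
from h import *
plan((.581,.199,.086),32,1)
s=snapshot("side");crop(s,(160,110,300,260),5,"s19.png")
E
```

```text
at [0.5819 0.1994 0.0991] jaw 32.0 turn world -0.0 F [-0.1, -0.8, -3.2] T [-0.0, 0.05, 0.04] open 0.0128 t 33.9
0.0131 -0.0010 -0.0001 0.01
```

View pics/s19.png

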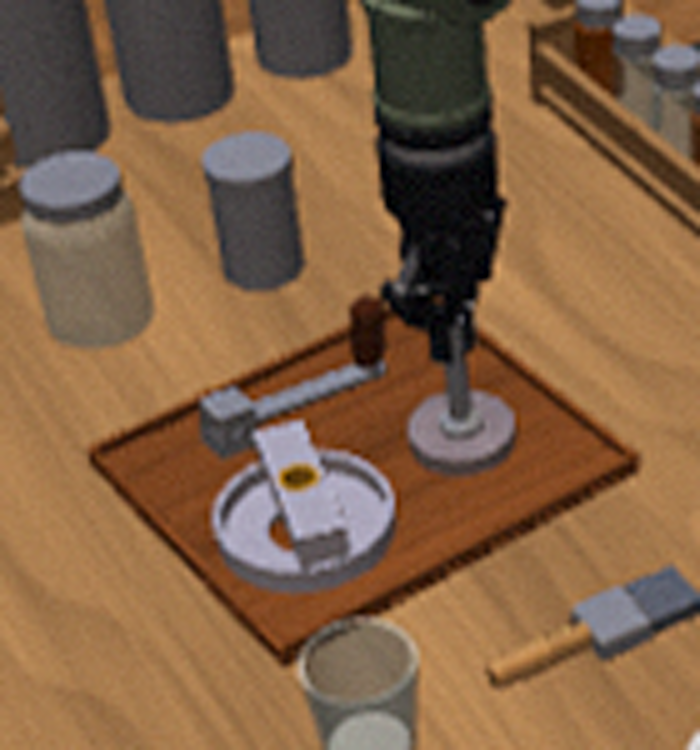

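jog_arm:
  deltas: "0.006 0 0 0 0.005; 0.003 0 0 0 0.005; 0.002 0 0 0 0.005; 0 0 0 0 0.005"

```text
time_s: 34.45
ee_pos: [0.5812, 0.1995, 0.0871]
eef_rot: [[-0.0, 0.848, 0.53], [-0.0, 0.53, -0.848], [-1.0, -0.0, -0.0]]
contact_force: [0.3, -0.0, -2.9]
opening: 0.0127
```

jog_arm:
  deltas: "0.001 0 0 0 0.005; 0.001 0 0 0 0.005; 0 0 0 0 0.005"

```text
time_s: 34.83
ee_pos: [0.5818, 0.1997, 0.0857]
eef_rot: [[0.001, 0.848, 0.53], [0.001, 0.53, -0.848], [-1.0, 0.001, 0.0]]
contact_force: [0.5, 0.8, -2.5]
opening: 0.013
```

jog_arm:
  deltas: "0.001 0 0 0 0.005; 0 0 0 0 0.005"

```text
time_s: 35.08
ee_pos: [0.5823, 0.2, 0.0854]
eef_rot: [[0.003, 0.848, 0.53], [0.001, 0.53, -0.848], [-1.0, 0.003, 0.0]]
contact_force: [1.4, 0.6, 3.6]
opening: 0.013
```

Touching. Release and retreat straight up.

jog_arm:
  deltas: "0 0 0 0 0.02; 0 0 0 0 0.035; 0 0 0 0 0.035; -0.015 0 0 0 0.04; -0.03 0 0 0 0.04; -0.05 0 0 0 0.05; -0.06 0 0 0 0.05; -0.06 0 0 0 0.05; 0 0 0 0 0.05; 0 0 0 0 0.05"

```text
time_s: 36.33
ee_pos: [0.581, 0.1994, 0.2997]
eef_rot: [[0.0, 0.848, 0.53], [0.0, 0.53, -0.848], [-1.0, 0.0, 0.0]]
contact_force: [-0.6, -0.1, -0.7]
opening: 0.0502
```

```bash
python3 - <<'E'
from h import *
plan((.581,.199,.28),32,1)
s=snapshot("side");crop(s,(150,110,350,320),3.5,"s20.png")
t=snapshot("top")
overlay(t,[("tray",(.5165,.2315,0),np.radians(6.8)),("hopper",(.448,.1725,.006),np.radians(81)),("runner",(.582,.2,.006),np.radians(32)),("crank",(.448,.3045,.006),np.radians(6.8))],(160,180,260,290),5.4,"t20.png")
E
```

```text
at [0.581  0.1994 0.2997] jaw 32.0 turn world -0.0 F [-0.6, -0.1, -0.7] T [-0.08, 0.02, -0.02] open 0.0502 t 36.33
0.0197 -0.0002 0.0003 0.03
```

View pics/s20.png

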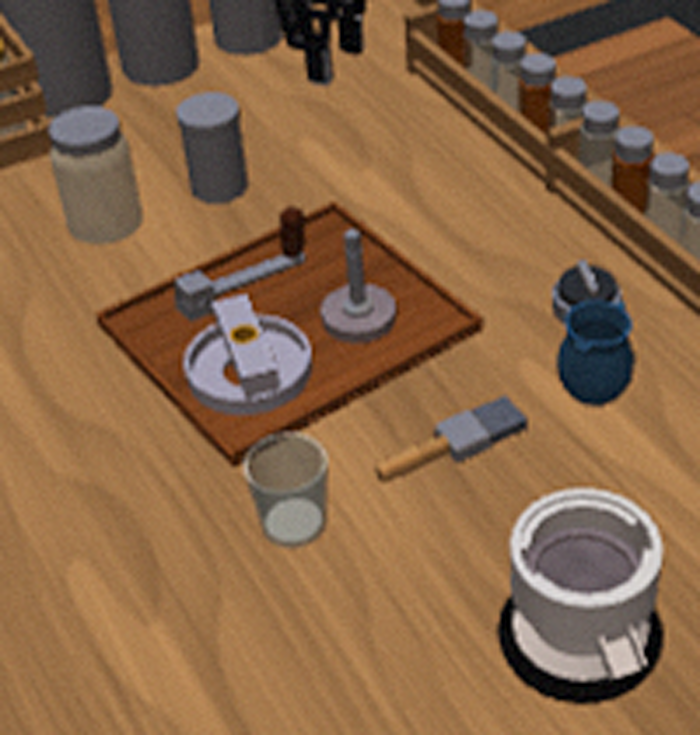

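View pics/t20.png

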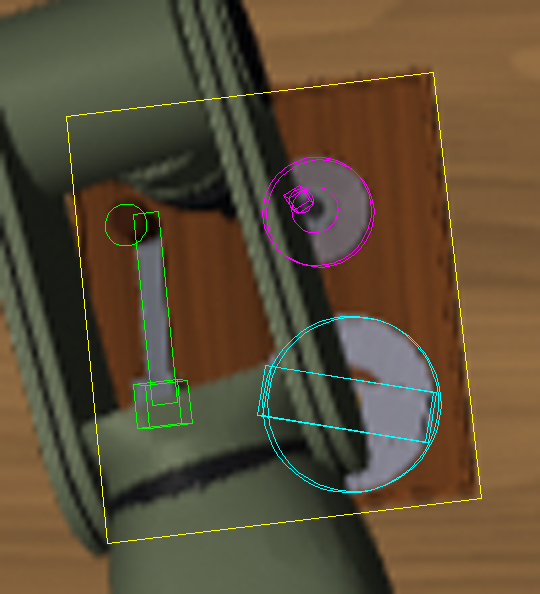

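All three parts lie apart within the tray, the mill is empty, the bystanders are unmoved, and the gripper is clear.

```bash
python3 - <<'E'
from workcell import *
print(hand_in())
E
```

```text
the job is handed in; nothing more can be done
None
```

The mill is taken apart in the order asked, and the job was handed in at about 36 s of the 72 s allowed.

- **Crank:** I pulled it straight up off the spindle and set it down lying along the far side of the tray. The reading touching down was about 21 N; no reading came higher than that.
- **Hopper:** I turned it anticlockwise about 113° in one grasp, without regrasping. The resistance then rose to about 1.3 N m with the last command about 2° further on, which I took as the stop. I backed off 3°, and it lifted free with only its weight left on the wrist. It stands upright in the tray with its bridge on top.
- **Runner stone:** I lifted it out by the square end of the spindle and set it flat with the spindle up.

**Last checks:** The side picture shows all three parts lying apart in the tray, the mill chamber empty and the bystanders in view where they stood. The gripper is clear at a height of 0.30 m with no contact force.

In the last top picture the arm hid part of the tray. The crank, stone and hopper matched their expected outlines to within a few mm where they showed. No check failed. The networks' spindle and bridge points were up to about 15 mm off, so I used outlines fitted to the pictures for those.

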